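# Exchange the sample plate in the block heater

### The arm

A 6-joint arm with a two-finger parallel gripper is mounted at the origin on the work surface. World frame = base frame: x ahead of the robot, y to its left, z up, the work surface at z = 0. Lengths are in m, angles in rad, forces in N, time in s.
With the tool pointing down it reaches from about 0.425 to 1.125 m from the base axis. Payload 14.9 kg.
Tool frame: the origin (TCP) lies at the very end of the fingers, on their centre line; the grasp point (between the pads) lies 19 mm behind it; x points along the fingers, z is the direction in which the jaws open and shut, and the axes are right-handed (so a half turn about x gives the same grasp; the last joint's range is limited). The gripper opens to 91 mm and grips with 3 to 60 N. Pads are 32 mm wide; open, the fingers measure 118 mm over their backs; the gripper's body (76 mm by 178 mm) begins 60 mm behind the grasp point.
Start: joints at [-1.243, 0.379, 1.734, -0, 1.028, -0.033], TCP at [0.247, -0.655, 0.214] pointing down, gripper open.
Joint ranges: [-2.77, 2.77], [-0.74, 2.19], [0, 2.66], [-1.06, 4.2], [0.31, 2.87], [-3.08, 3.08]. Speed limits (rad/s): [1.89, 1.89, 2.39, 3.14, 3.14, 3.14].

### API

Orientations are given as a rotation vector (axis times angle).
In Python, from station import arm gives the robot as it stands.
- The arm moves only by the tool play_rows, never from a script. Its argument "series" is a list of rows, each a list of 7 numbers: the shift along the world's x, y, z each as a share of 0.08 m, from -1 to 1, then the turn, a rotation vector about the world's x, y, z each as a share of 45 degrees, from -1 to 1, then the gripper command: -1 is shut, 1 is fully open, values between are in proportion. A call has 1 to 12 rows; each row is the pose to reach, as a shift and turn from the pose commanded when the call began; what a row does not reach only later rows make up. A row lasts 1/8 s, in which the tool goes at most 62.5 mm and 10.7 degrees, less where a joint would pass 70% of its speed; a pose out of reach is approached as far as the arm can. A call with a number of a shift or a turn outside -1 to 1 is refused whole. A call with a gripper value outside its range is refused whole. The fingers move at their own pace and stop on an object; "squeeze" is the grip in N (left out, the last holds). Time passes only in rows, so rows that repeat a pose let the fingers close. It gives the time, the measured TCP pose, the force and the opening at its end, in the units of the state.
- arm.state(): the state, without advancing time (a new reading comes with each control period).
- arm.snapshot(name): name is "side" or "top" or "wrist"; returns a dict with "img" (480x640x3 uint8, red, green, blue), "depth" (480x640 float32, m along the optical axis (not along the pixel's ray), 0 where there is no reading), "intrinsics" (3x3 intrinsics, pixels), "rvec" (rotation vector, rad) and "tvec" (3), from world to camera coordinates, as OpenCV has them. Camera axes: x right, y down, z forward; pixel columns grow to the right and rows downward; lengths in m; the calibration is good to about 2 mm. The wrist camera is an equidistant fisheye: a pixel r from the principal point sees the ray r / f radians off the axis. A picture is of the moment at which its call begins.
- arm.sign_off(): hands the job in, once; it reports no verdict.
The state is a dict: "t": time; "joint_positions": joint angles; "qvel": joint speeds; "joint_torque": joint torques, N m; "position": TCP position; "tcp_rot": TCP orientation; "contact_force": force on the tool from outside, world axes, zero at the start; "ft_torque": the same for the moment, N m; "grip_width": finger opening in m.
Only numpy, scipy, OpenCV 4.12 (cv2) and the standard library are available. Lean on these libraries where they do the work, as an engineer would, in place of code of your own. Each camera call takes 0.05 s, during which the arm holds its last target.

### The job

Swap the two sample plates. Press down the control-panel end of the dark plate so that it tips up out of the heater's pocket, lift it out and lay it flat on a clear spot of the bench, then load the pale plate into the heater and press it down flush; finally park the dark plate on the stand the way the pale one lay, orange end between the blue side walls. Set the plates down, never drop them, and leave the glassware and jar where they are.

Things in the scene. Friction and masses are not known exactly. Their poses are not given: they have to be found in the camera images.
- dark_plate: dark steel-grey sample plate, flat block 120 x 58 x 12 mm (length along x, width along y), 0.15 to 0.31 kg, amber wells drawn on its flat top, orange strip across its +x end. Origin: centre of the underside; z up through the top. Starts seated flush in the heater, orange end away from the control panel (its x along the heater's x)
- pale_plate: pale aluminium sample plate with blue wells, same size, mass, origin and axes, orange strip at its +x end. Starts on the stand, orange end (+x) between the blue walls (its x along the stand's x)
- dark_plate_orange (a point): centre of the dark plate's orange end face, 60 mm from the plate's centre along its +x, 6 mm above the underside
- heater: fixed white box, origin on the bench under the seat's centre, x from the green panel to the far end: x -105 to +80, y -55 to +55 mm, top 42 mm high. Pocket in the top x -67 to +63, y -31.5 to +31.5 mm, upright walls; a seated plate is flush with the top, its underside 30 mm above the bench, 2.5 mm free beside it, 3 to 7 at the ends: no room for fingers. A plate may lie either way round in it
- heater_seat (a point): where the centre of the underside of a fully seated plate belongs: on the heater's axis 30 mm above the bench
- heater_pivot (a point): point on the tilting floor's hinge, 15 mm from the seat point towards the control panel, 30 mm above the bench, in the plane of a seated plate's underside; the hinge lies along the heater's y
- rocker (a joint): angle (rad) of the copper floor plate the sample plate lies on (5 mm lip at x -64 mm): 0 level, stop at 0.38: panel end down in the hollow below, far end up (plate's far end 28 mm up, sides free to grip). Stiff hinge (0.08 N m friction): stays where left, loaded or empty. 5 to 9 N about 15 mm from the plate's panel end tips it; 1 to 2 N near its far end brings it level
- stand: fixed stand, origin on the bench under a parked plate's centre. White base x -73 to +77, y -42 to +42 mm, 10 mm high, with two 10 mm ribs along x within y -18 to +18. At the +x end blue side walls, x +18 to +72, inner faces y -32 and +32 mm, outer -38 and +38, 52 mm high, and an end wall at x +64, 44 mm high: no room for fingers beside a plate there; the -x part is open
- stand_seat (a point): where the centre of the underside of a parked plate belongs, on the stand's ribs, 20 mm above the bench
- amber_bottle: brown glass bottle, 66 mm across, about 120 mm high, origin centre of its underside; bystander
- beaker: glass beaker, 72 mm across, 95 mm high, origin centre of its underside; bystander
- flask: green glass conical flask, 80 mm across, 110 mm high, origin centre of its underside; bystander
- jar: white plastic jar with a red lid, 64 mm across, about 85 mm high, origin centre of its underside; bystander
Things that resemble listed ones, but are neither listed nor needed, are in the scene too. Leave any pink look-alike of the dark_plate alone.

How it is judged:
On the way, in this order (a step that is already met when the one before it is completed fails the run):
1. the dark plate is tipped up in the heater's pocket (value of joint rocker above 0.12 rad and angle between dark_plate's own z axis and vertical above 0.1 rad and distance between dark_plate and heater_seat below 0.02 m), for 0.2 s.
2. the dark plate lies flat on the bench, let go (height (world z) of dark_plate below 0.006 m and angle between dark_plate's own z axis and vertical below 0.06 rad and linear speed of dark_plate below 0.02 m/s and contact force between dark_plate and the fingers below 0.1 N), for 0.2 s.
At the end, for the whole second after the job is handed in: Pale plate released in the heater, flush (centre within 6 mm of the seat, tilt and rocker under 0.05 rad); dark plate flat on the stand (within 10 mm of its seat, tilt under 0.05 rad, 0.12 rad from its axis), orange end between the blue walls; both at rest (value of joint rocker below 0.05 rad and distance between pale_plate and heater_seat below 0.006 m and angle between each of pale_plate, dark_plate's own z axis and vertical below 0.05 rad and distance between dark_plate and stand_seat below 0.01 m and x of dark_plate_orange in the frame of stand above 0.045 m and angle between the x axis of dark_plate and the x axis of stand, either way round below 0.12 rad and linear speed of each of dark_plate, pale_plate below 0.02 m/s); the robot touches nothing.
It fails at once if a bystander (bottle, beaker, flask, jar) was pushed more than 20 mm or tipped (distance of any of amber_bottle, beaker, flask, jar from where it was at the start of the episode above 0.02 m or angle between any of amber_bottle, beaker, flask, jar's own z axis and vertical above 0.3 rad).
It fails at once if a plate was dropped (falling at over 0.7 m/s, out of the fingers) ((linear speed of dark_plate above 0.7 m/s and contact force between dark_plate and the fingers below 0.1 N) or (linear speed of pale_plate above 0.7 m/s and contact force between pale_plate and the fingers below 0.1 N)).
It also fails if it takes over 72 s, if anything falls off the work surface, if the arm or the gripper's body presses on something with over 40 N, if the wrist force passes 120 N, or if a joint passes its speed limit or range.

## Working session

There is one attempt and no reset: what is moved stays moved. The work goes in short steps, Python scripts to look and compute and a tool call to move; the robot and the scene stay as the last step left them, time stands still between calls to the robot, and variables do not carry over. Pictures are saved under pics/ and viewed, and the job is handed in when it is done.

Besides the shell and the picture viewer there is one more tool, called after "Call:" as name([rows], argument=value, ...), one row to a line, values as JSON. play_rows: Moves the arm, as the interface text tells. Shift numbers are shares of 0.08 m and turn numbers shares of 45 degrees, none past 1 either way. Its arguments: {"type":"object","properties":{"series":{"type":"array","items":{"type":"array","items":{"type":"number"}}},"squeeze":{"type":"number"}},"required":["series"]}

```bash
ls -la; mkdir -p pics; cat > h.py <<'E'
from station import arm
import numpy as np, cv2
def save(name, fn):
    s=arm.snapshot(name); cv2.imwrite('pics/'+fn+'.png', s['img'][:,:,::-1]); np.savez('pics/'+fn+'.npz', **s); return s
def load(fn): 
    d=np.load('pics/'+fn+'.npz'); return {k:d[k] for k in d.files}
def ray(s,uv):
    K=s['intrinsics'];R=cv2.Rodrigues(s['rvec'])[0];uv=np.atleast_2d(uv).astype(float)
    d=np.c_[(uv[:,0]-K[0,2])/K[0,0],(uv[:,1]-K[1,2])/K[1,1],np.ones(len(uv))]
    return -R.T@s['tvec'].ravel(), d@R
def onz(s,uv,z):
    o,d=ray(s,uv); t=(z-o[2])/d[:,2]; return o+d*t[:,None]
def world(s):
    h,w=s['depth'].shape; u,v=np.meshgrid(np.arange(w),np.arange(h))
    o,d=ray(s,np.c_[u.ravel(),v.ravel()]); return (o+d*s['depth'].reshape(-1,1)).reshape(h,w,3)
E
python3 - <<'E'
from h import *
for n in ['side','top','wrist']:
    s=save(n,n+'0'); print(n,s['intrinsics'].tolist(),s['rvec'].ravel(),s['tvec'].ravel())
print(arm.state())
E
```

```text
total 12
drwxr-xr-x  3 agent agent 4096 Dec  6 21:01 .
drwxr-xr-x 23 root  root  4096 Dec  6 21:01 ..
drwxr-xr-x  2 agent agent 4096 Dec  6 21:01 pics
side [[527.783764169874, 0.0, 319.61180867167036], [0.0, 527.783764169874, 228.0006932782407], [0.0, 0.0, 1.0]] [ 0.92143876 -2.51005514  1.03027499] [0.43431794 0.28068284 1.09620465]
top [[462.4572506320706, 0.0, 314.47710297176667], [0.0, 462.4572506320706, 237.53375877363206], [0.0, 0.0, 1.0]] [ 2.16679334 -2.1736214   0.08988076] [-0.00295851  0.55868206  1.24304122]
wrist [[371.64829954431775, 0.0, 326.0520274101191], [0.0, 371.64829954431775, 244.1157641738753], [0.0, 0.0, 1.0]] [-2.37472962  1.64193253  0.24974732] [-0.69932494 -0.03323452  0.39477717]
{'t': 0.15, 'joint_positions': array([-1.24331847e+00,  3.79306440e-01,  1.73459776e+00,  4.92657323e-06,
        1.02849408e+00, -3.33115090e-02]), 'qvel': array([ 0.00107974, -0.00235919, -0.00051809, -0.00133644,  0.00053956,
       -0.0007732 ]), 'joint_torque': array([-6.29877322e-04, -7.64114070e+01, -4.34662592e+01,  6.50136592e-02,
        4.09743958e-02, -6.46419221e-05]), 'position': array([ 0.24700938, -0.65467881,  0.21345032]), 'tcp_rot': array([ 0.93994237,  1.35921698, -0.93914382]), 'contact_force': array([ 0.3087088 ,  0.0887102 , -0.37941004]), 'ft_torque': array([ 0.00087678, -0.02264741, -0.04715361]), 'grip_width': 0.09119188849444575}
```

View pics/top0.png

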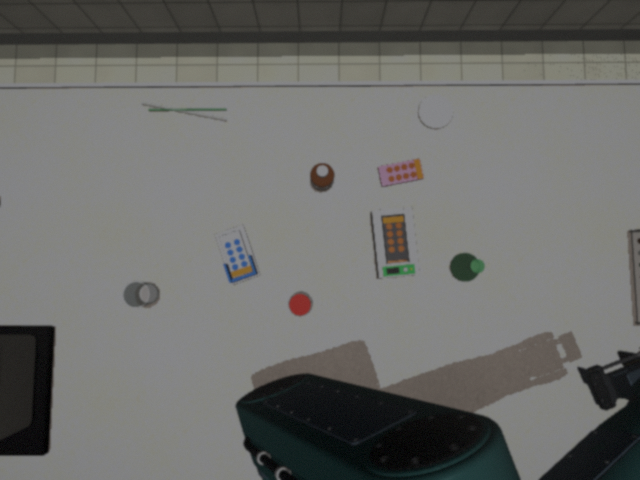

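View pics/side0.png

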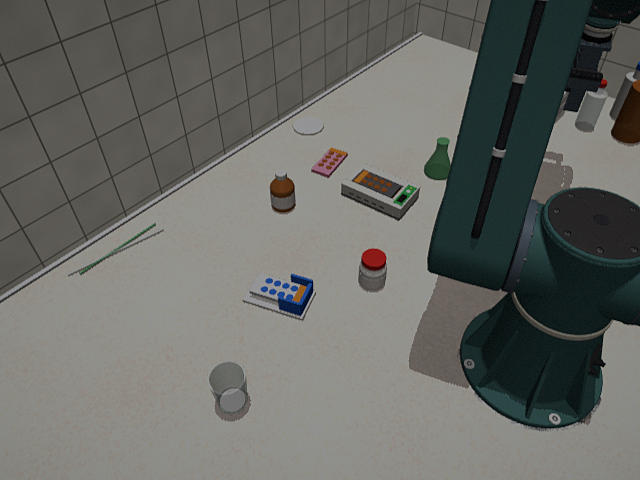

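View pics/wrist0.png

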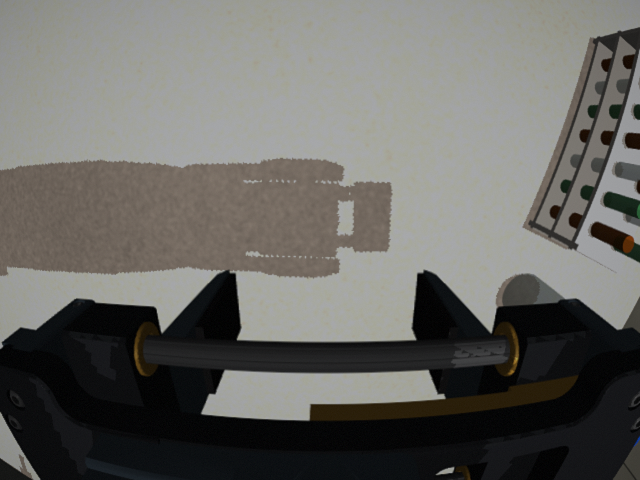

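The top view shows the heater at about (395,243) with its green panel facing the robot, and the stand at (238,255) with its blue walls facing the robot. The jar is at (300,303), the bottle at (321,177), the flask at (466,266) and the beaker at (142,294). The pink decoy is at (400,172). Next I'll zoom in and take a first measurement.

```bash
python3 - <<'E'
from h import *
s=load('top0'); im=s['img']
a=cv2.resize(im[190:300,350:500],None,fx=5,fy=5,interpolation=cv2.INTER_NEAREST)
b=cv2.resize(im[210:300,200:280],None,fx=6,fy=6,interpolation=cv2.INTER_NEAREST)
cv2.imwrite('pics/za.png',a[:,:,::-1]);cv2.imwrite('pics/zb.png',b[:,:,::-1])
hsv=cv2.cvtColor(im,cv2.COLOR_RGB2HSV)
W=world(s)
def blob(lo,hi,box,z,nm):
    m=cv2.inRange(hsv,np.array(lo),np.array(hi)); k=np.zeros_like(m); x0,y0,x1,y1=box; k[y0:y1,x0:x1]=255; m&=k
    cs,_=cv2.findContours(m,cv2.RETR_EXTERNAL,cv2.CHAIN_APPROX_NONE)
    if not cs: print(nm,'none');return
    c=max(cs,key=cv2.contourArea); ys,xs=np.nonzero(m)
    p=onz(s,np.c_[xs,ys],z); pc=onz(s,c.reshape(-1,2),z)
    r=cv2.minAreaRect((pc[:,:2]*1000).astype(np.float32))
    print(nm,len(xs),'mean',p.mean(0).round(4),'rect',np.round(r[0],1),np.round(r[1],1),round(r[2],1),'z',np.median(W[ys,xs,2]).round(4))
blob((45,120,60),(75,255,255),(350,250,430,290),.042,'panel')
blob((8,120,60),(24,255,255),(370,205,420,270),.042,'amber')
blob((100,120,40),(130,255,255),(210,210,270,290),.04,'blue')
blob((8,120,60),(24,255,255),(210,210,270,290),.032,'orange stand')
blob((0,150,60),(6,255,255),(280,280,320,320),.085,'red lid')
blob((50,100,20),(80,255,255),(440,240,490,290),.05,'flask')
blob((3,100,20),(15,255,200),(300,155,340,200),.06,'bottle')
E
```

```text
panel 98 mean [ 0.4699 -0.2373  0.042 ] rect [ 472.2 -260.6] [19.3 17.7] 8.3 z 0.0435
amber 334 mean [ 0.5768 -0.2199  0.042 ] rect [ 598.9 -218.2] [31.4 54.5] 5.0 z 0.0426
blue 237 mean [0.4872 0.2014 0.04  ] rect [473.  196.5] [49.6 74.9] 19.5 z 0.0413
orange stand 93 mean [0.4669 0.1948 0.032 ] rect [467.1 194.8] [12.9 53. ] 18.3 z 0.0331
red lid 308 mean [0.3805 0.0337 0.085 ] rect [379.8  33.9] [49.1 48.6] 89.9 z 0.0853
flask 55 mean [ 0.4802 -0.44    0.05  ] rect [ 480.5 -440.1] [30.2 22.4] 4.4 z 0.1101
bottle 241 mean [ 0.7171 -0.0246  0.06  ] rect [722.4 -24.4] [56.8 54.9] 89.7 z 0.0822
```

View pics/za.png

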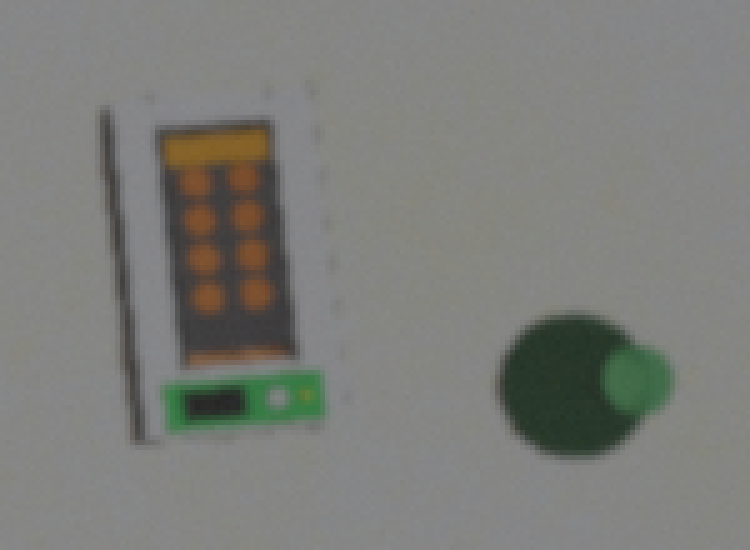

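View pics/zb.png

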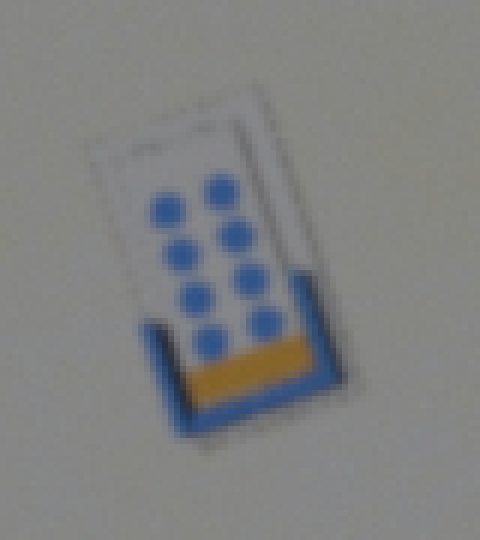

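```bash
cat >> h.py <<'E'
from scipy.spatial.transform import Rotation as Rn
def wray(s,uv):
    K=s['intrinsics'];R=cv2.Rodrigues(s['rvec'])[0];uv=np.atleast_2d(uv).astype(float)
    a=np.c_[(uv[:,0]-K[0,2])/K[0,0],(uv[:,1]-K[1,2])/K[1,1]]; r=np.linalg.norm(a,axis=1)+1e-12
    d=np.c_[a*(np.sin(r)/r)[:,None],np.cos(r)]
    return -R.T@s['tvec'].ravel(), d@R
def wonz(s,uv,z):
    o,d=wray(s,uv); t=(z-o[2])/d[:,2]; return o+d*t[:,None]
def wpix(s,P):
    K=s['intrinsics'];R=cv2.Rodrigues(s['rvec'])[0]; p=np.atleast_2d(P)@R.T+s['tvec'].ravel()
    h=np.hypot(p[:,0],p[:,1]); th=np.arctan2(h,p[:,2]); return np.c_[K[0,0]*th*p[:,0]/h+K[0,2],K[1,1]*th*p[:,1]/h+K[1,2]]
E
python3 - <<'E'
from h import *
s=load('wrist0'); st=arm.state(); T=Rn.from_rotvec(st['tcp_rot']).as_matrix(); print(T.round(3))
o,d=wray(s,[[326,244]]); print(o, d, 'cam rel in tool', T.T@(o-st['position']), T.T@d[0])
t=load('top0'); 
zz=lambda x,y:(350+x/5,190+y/5); 
P=onz(t,[zz(160,127),zz(272,120),zz(297,357),zz(185,367),zz(245,402)],.042); print(P.round(4))
print('jar',onz(t,[[301,304]],.085),'bottle base?', 'bk',onz(t,[[135,294],[149,294]],[[0],[0]]) if 0 else '')
q=lambda x,y:(200+x/6,210+y/6)
print(onz(t,[q(195,405),q(315,370)],.032), onz(t,[q(255,85),q(90,145)],.01))
W=world(t)
for nm,(u,v) in dict(flask=(462,266),beaker=(135,294),bott=(321,182)).items(): print(nm,W[v,u])
E
```

```text
[[-0.     0.936  0.353]
 [ 0.001  0.353 -0.936]
 [-1.     0.    -0.001]]
[ 0.32590976 -0.625506    0.38540107] [[-0.27566261 -0.10129639 -0.95590228]] cam rel in tool [-0.17194853  0.08412437  0.00041959] [ 0.95589489 -0.29370364 -0.00176741]
[[ 0.6169 -0.1884  0.042 ]
 [ 0.6205 -0.2492  0.042 ]
 [ 0.4918 -0.26    0.042 ]
 [ 0.4866 -0.1998  0.042 ]
 [ 0.4677 -0.2316  0.042 ]]
jar [[0.38106584 0.03001592 0.085     ]] bottle base? bk 
[[0.45001991 0.21787486 0.032     ]
 [0.46564431 0.16371294 0.032     ]] [[0.59825329 0.19603838 0.01      ]
 [0.57050834 0.27240035 0.01      ]]
flask [ 0.47858508 -0.39629342  0.05635393]
beaker [0.40608114 0.48379788 0.02693308]
bott [ 0.70025462 -0.02287523  0.08638314]
```

Call:
play_rows([
  [0.53,0.88,0,0,0,-0.06,-1],
  [0.53,0.88,0,0,0,-0.06,-1],
], squeeze=30)

```text
t: 0.4
position: [0.2904, -0.5823, 0.2135]
tcp_rot: [0.976, 1.343, -0.974]
contact_force: [-0.1, -0.7, 0.3]
grip_width: 0.074
```

Call:
play_rows([
  [0.53,0.88,0,0,0,-0.06,-1],
  [0.53,0.88,0,0,0,-0.06,-1],
])

```text
t: 0.65
position: [0.3328, -0.5121, 0.2138]
tcp_rot: [1.01, 1.325, -1.009]
contact_force: [-0.0, -0.2, -0.1]
grip_width: 0.0542
```

Call:
play_rows([
  [0.53,0.88,0,0,0,-0.06,-1],
  [0.53,0.88,0,0,0,-0.06,-1],
])

```text
t: 0.9
position: [0.3752, -0.4421, 0.214]
tcp_rot: [1.045, 1.306, -1.045]
contact_force: [0.0, 0.1, 1.0]
grip_width: 0.0341
```

Call:
play_rows([
  [0.53,0.88,0,0,0,-0.06,-1],
  [0.53,0.88,0,0,0,-0.06,-1],
])

```text
t: 1.15
position: [0.4176, -0.372, 0.214]
tcp_rot: [1.08, 1.286, -1.08]
contact_force: [-0.1, -0.3, 0.8]
grip_width: 0.014
```

Call:
play_rows([
  [0.53,0.88,0,0,0,-0.06,-1],
  [0.53,0.88,0,0,0,-0.06,-1],
])

```text
t: 1.4
position: [0.4601, -0.3019, 0.2141]
tcp_rot: [1.115, 1.266, -1.115]
contact_force: [0.3, -0.6, 0.4]
grip_width: 0.0004
```

Call:
play_rows([
  [0.53,0.88,0,0,0,-0.06,-1],
  [0.53,0.88,0,0,0,-0.06,-1],
  [0.53,0.88,0,0,0,-0.06,-1],
])

```text
t: 1.78
position: [0.5019, -0.2327, 0.2139]
tcp_rot: [1.149, 1.246, -1.15]
contact_force: [-0.3, -0.4, -0.2]
grip_width: 0.0006
```

```bash
python3 - <<'E'
from h import *
save('wrist','w1'); st=arm.state(); print(Rn.from_rotvec(st['tcp_rot']).as_matrix().round(3),st['position'],st['joint_positions'])
E
```

```text
[[-0.     0.997  0.08 ]
 [-0.     0.08  -0.997]
 [-1.    -0.     0.   ]] [ 0.50146157 -0.23333407  0.21391836] [-4.77473564e-01  1.48571994e-01  2.03278394e+00 -4.43552851e-04
  9.60183638e-01  1.01390357e+00]
```

View pics/w1.png

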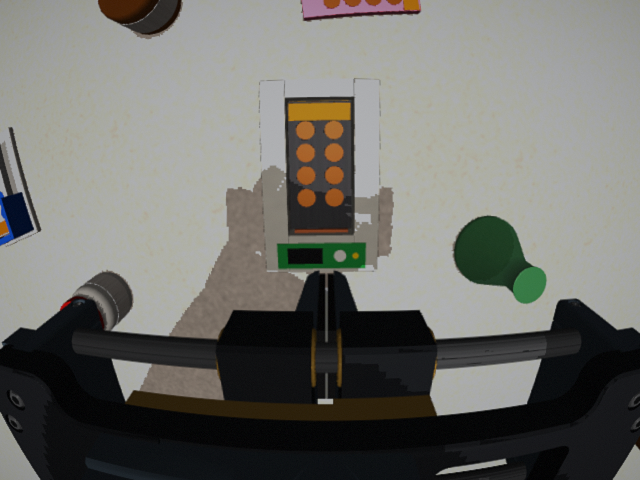

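The heater lies upright in the wrist view. Its pocket corners are near (285,97), (353,97), (355,234) and (288,235), and the green panel is at (322,255). I'll zoom in to get the edges precisely.

```bash
python3 - <<'E'
from h import *
s=load('w1'); im=s['img']
a=cv2.resize(im[70:280,250:390],None,fx=4,fy=2.8,interpolation=cv2.INTER_CUBIC)
cv2.imwrite('pics/zc.png',a[:,:,::-1])
hsv=cv2.cvtColor(im,cv2.COLOR_RGB2HSV)
def rect(lo,hi,box,z,nm):
    m=cv2.inRange(hsv,np.array(lo),np.array(hi)); k=np.zeros_like(m); x0,y0,x1,y1=box; k[y0:y1,x0:x1]=255; m&=k
    ys,xs=np.nonzero(m); P=wonz(s,np.c_[xs,ys],z)
    r=cv2.minAreaRect((P[:,:2]*1000).astype(np.float32)); print(nm,len(xs),np.round(r[0],1),np.round(r[1],1),round(r[2],2),'mean',P.mean(0).round(4))
rect((45,120,40),(75,255,255),(265,235,380,275),.042,'panel')
rect((18,120,60),(26,255,255),(280,90,360,125),.042,'strip')
rect((8,140,60),(17,255,255),(280,118,360,215),.042,'wells')
# dark area (pocket): value low
g=cv2.cvtColor(im,cv2.COLOR_RGB2GRAY)
for r in (105,150,190,225): print(r, g[r,278:292], g[r,345:362])
for c in (300,340): print(c,g[88:106,c], g[222:242,c])
for c,r in ((320,92),(270,150),(365,150)): print(c,r,im[r,c])
E
```

```text
panel 1408 [ 468.5 -230.4] [24.9 85.7] 4.66 mean [ 0.4687 -0.2343  0.042 ]
strip 1123 [ 606.4 -217.6] [18.6 56.6] 5.34 mean [ 0.6056 -0.2175  0.042 ]
wells 2170 [ 557.3 -222.1] [80.6 43.2] 5.05 mean [ 0.5571 -0.222   0.042 ]
105 [173 174 174 174 175 174 119  44  34  51  97 128 128 128] [129 128 128 128 128  93  49  40  49 110 174 175 174 175 175 175 173]
150 [175 176 176 175 176 176 177 124  46  33  41  65  64  65] [ 61  64  64  66  67  64  39  38  46 104 156 176 176 176 176 176 176]
190 [160 139 126 127 127 128 128 130 105  54  39  34  34  35] [ 61  61  60  64  65  66  54  45  41 100 177 179 178 176 177 177 177]
225 [125 124 126 125 126 126 126 127 126 106  45  36  35  36] [ 33  31  35  37  35  35  40  41  53  90 128 129 153 162 146 127 124]
300 [174 174 173 174 173 174 174 174 174  85  38  37  51  75  72 101 127 129] [ 35  34  34  34  35  33  34  45  74  75  69  56  52  80 111 123 123 123
 124 125]
340 [174 173 173 173 174 175 174 172 133  48  37  46  68  61  90 127 128 128] [ 34  35  33  33  33  30  32  52  77  78  61  52  53  94 124 124 124 123
 124 122]
320 92 [172 174 176]
270 150 [175 176 178]
365 150 [175 176 179]
```

View pics/zc.png

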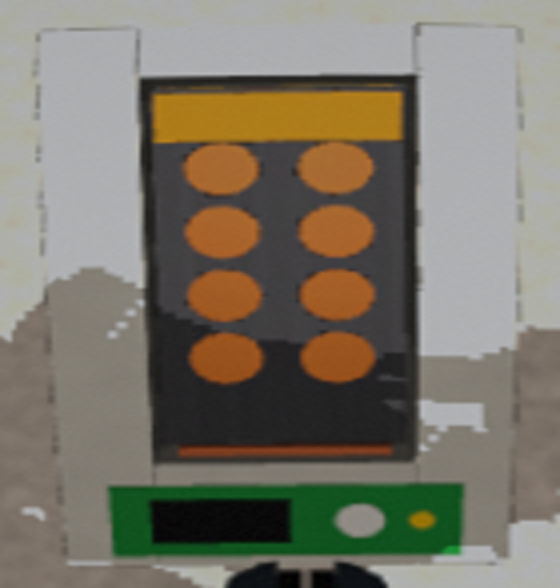

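```bash
python3 - <<'E'
from h import *
s=load('w1')
L=wonz(s,[(284.3,105),(285.2,150),(286.4,190),(287.3,225)],.042)[:,:2];R=wonz(s,[(354,105),(354.1,150),(354.2,190),(354.2,225)],.042)[:,:2]
T=wonz(s,[(300,97),(340,96.4)],.042)[:,:2];B=wonz(s,[(300,234.9),(340,235)],.042)[:,:2]
f=lambda P:np.polyfit(P[:,0],P[:,1],1)
print(np.degrees(np.arctan([f(L)[0],f(R)[0]])), np.degrees(np.arctan2(*(T[0]-T[1])*[-1,1])),np.degrees(np.arctan2(*(B[0]-B[1])*[-1,1])))
y=np.radians(4.9);ex=np.array([np.cos(y),np.sin(y)]);ey=np.array([-ex[1],ex[0]])
l,r=(L@ey).mean(),(R@ey).mean();t,b=(T@ex).mean(),(B@ex).mean()
print('w',l-r,'len',t-b); c=ex*((t+b)/2+.002)+ey*(l+r)/2; print('seat',c)
# strip end 'plate' 
o,_=wray(s,[[0,0]]);print(o)
# side cam check: project seat top points
t0=load('side0'); 
for z in(.042,): print(cv2.projectPoints(np.array([[c[0],c[1],z]]),t0['rvec'],t0['tvec'],t0['intrinsics'],None)[0])
P=np.array([[*(c+ex*a+ey*bb),.042] for a,bb in((63,31.5),(63,-31.5),(-67,-31.5),(-67,31.5))*np.array([.001,.001])])
for nm in('side0','top0'):
    q=load(nm); uv=cv2.projectPoints(P,q['rvec'],q['tvec'],q['intrinsics'],None)[0].reshape(-1,2); print(nm,uv.round(1).tolist())
    im=q['img'].copy(); x0,y0=uv.min(0).astype(int)-25; x1,y1=uv.max(0).astype(int)+25
    im=cv2.resize(im[y0:y1,x0:x1],None,fx=4,fy=4,interpolation=cv2.INTER_CUBIC); cv2.polylines(im,[((uv-[x0,y0])*4+2).astype(np.int32)],True,(255,0,0),1); cv2.imwrite(f'pics/chk_{nm}.png',im[:,:,::-1])
E
```

```text
[5.09585073 5.3884853 ] 5.248003029121814 4.462962936091553
w 0.06355320015851862 len 0.1306279956123726
seat [ 0.55606593 -0.22249503]
[ 0.58587043 -0.22611484  0.38597146]
[[[376.80712414 183.13605684]]]
side0 [[351.2, 180.7], [363.5, 168.9], [404.0, 186.1], [392.3, 198.9]]
top0 [[381.0, 215.7], [404.1, 213.6], [409.2, 261.3], [385.9, 263.4]]
```

View pics/chk_side0.png

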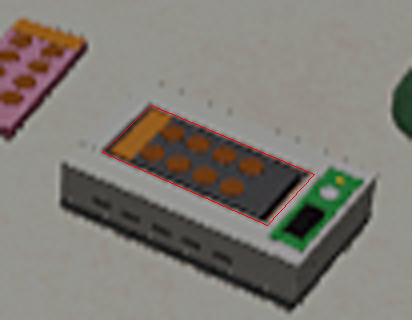

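View pics/chk_top0.png

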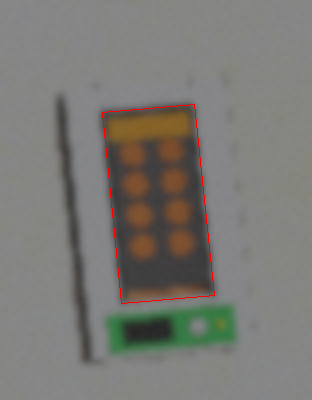

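The heater seat comes out at (0.556, -0.223) with yaw 5.1°. The measured pocket size of 63.5 x 130.6 mm matches, and the outline agrees in all three cameras. Next I'll approach tilted for the press.

Call:
play_rows([
  [0.13,0.045,-0.5,0.022,-0.24,0.006,-1],
  [0.13,0.045,-0.96,0.022,-0.24,0.006,-1],
  [0.13,0.045,-0.96,0.022,-0.24,0.006,-1],
])

```text
t: 2.2
position: [0.5098, -0.2296, 0.1351]
tcp_rot: [1.24, 1.118, -1.009]
contact_force: [-0.2, -0.1, 1.0]
grip_width: 0.0006
```

Call:
play_rows([
  [0.13,0.045,-0.5,0.022,-0.24,0.006,-1],
  [0.13,0.045,-0.96,0.022,-0.24,0.006,-1],
  [0.13,0.045,-0.96,0.022,-0.24,0.006,-1],
])

```text
t: 2.58
position: [0.5207, -0.2252, 0.0588]
tcp_rot: [1.318, 0.985, -0.86]
contact_force: [-0.2, 0.9, 0.3]
grip_width: 0.0007
```

```bash
cat >> h.py <<'E'
SEAT=np.array([.556,-.223]);YAW=np.radians(5.1)
def frame(c,yaw):
    def toh(p): 
        d=np.asarray(p)[:2]-c; return np.array([d[0]*np.cos(yaw)+d[1]*np.sin(yaw),-d[0]*np.sin(yaw)+d[1]*np.cos(yaw),*np.asarray(p)[2:3]])
    return toh
def rep(c=SEAT,yaw=YAW):
    st=arm.state(); T=Rn.from_rotvec(st['tcp_rot']).as_matrix()
    print('t',round(st['t'],2),'pos',st['position'].round(4),'local mm',(frame(c,yaw)(st['position'])*1000).round(1),'F',st['contact_force'].round(1),'w',round(st['grip_width'],4))
    print('x',T[:,0].round(3),'y',T[:,1].round(3),'yaw z',round(np.degrees(np.arctan2(T[1,2],T[0,2])),2),'tilt',np.degrees(np.arccos(-T[2,0])).round(2)); return st,T
E
python3 -c "
from h import *
rep(); save('wrist','w2')"
```

```text
t 2.58 pos [ 0.5207 -0.2252  0.0588] local mm [-35.3   1.   58.8] F [-0.2  0.9  0.3] w 0.0007
x [ 0.364  0.038 -0.93 ] y [0.927 0.079 0.366] yaw z -84.97 tilt 21.49
```

View pics/w2.png

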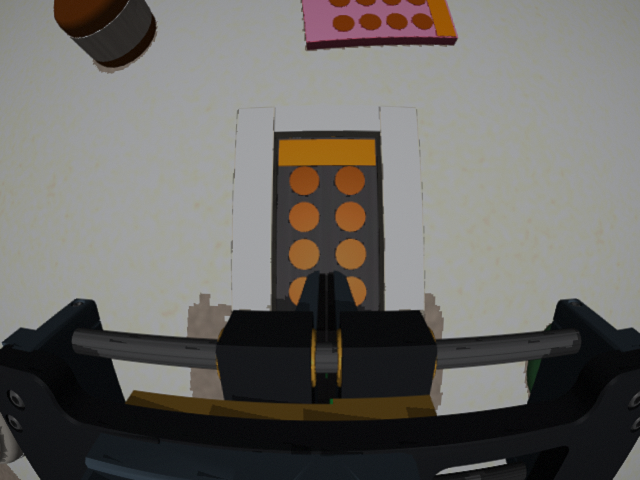

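The closed fingers are centred on the plate at about (327,280), near its panel end. Now I'll press in stages.

Call:
play_rows([
  [0,0,-0.09,0,0,0,-1],
  [0,0,-0.13,0,0,0,-1],
  [0,0,-0.17,0,0,0,-1],
  [0,0,-0.17,0,0,0,-1],
])

```text
t: 3.12
position: [0.5227, -0.2256, 0.0471]
tcp_rot: [1.316, 0.98, -0.858]
contact_force: [0.4, -0.9, 2.7]
grip_width: 0.0001
```

Call:
play_rows([
  [0,0,-0.025,0,0,0,-1],
  [0,0,-0.05,0,0,0,-1],
  [0,0,-0.05,0,0,0,-1],
])

```text
t: 3.5
position: [0.5222, -0.2253, 0.0425]
tcp_rot: [1.316, 0.981, -0.858]
contact_force: [-1.6, -2.1, 2.9]
grip_width: 0.0
```

Call:
play_rows([
  [0,0,-0.025,0,0,0,-1],
  [0,0,-0.05,0,0,0,-1],
  [0,0,-0.05,0,0,0,-1],
])

```text
t: 3.88
position: [0.5221, -0.2252, 0.0384]
tcp_rot: [1.316, 0.981, -0.858]
contact_force: [-0.1, -0.5, 0.5]
grip_width: 0.0003
```

Call:
play_rows([
  [0,0,-0.025,0,0,0,-1],
  [0,0,-0.025,0,0,0,-1],
])

```text
t: 4.12
position: [0.5222, -0.2252, 0.0365]
tcp_rot: [1.316, 0.981, -0.858]
contact_force: [-0.7, 1.7, -0.2]
grip_width: -0.0003
```

```bash
python3 -c "
from h import *
rep(); save('wrist','w3'); s=save('side','s3'); cv2.imwrite('pics/s3z.png',cv2.resize(s['img'][140:230,320:450],None,fx=5,fy=5)[:,:,::-1])"
```

```text
t 4.12 pos [ 0.5222 -0.2252  0.0365] local mm [-33.8   0.8  36.5] F [-0.7  1.7 -0.2] w -0.0003
x [ 0.368  0.036 -0.929] y [0.926 0.081 0.369] yaw z -84.94 tilt 21.68
```

View pics/w3.png

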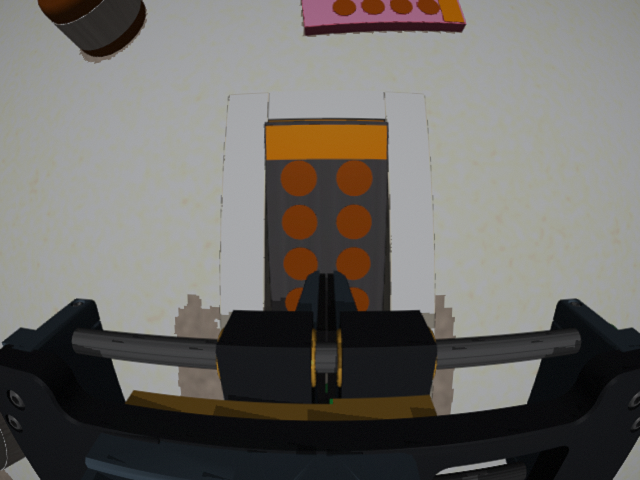

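View pics/s3z.png

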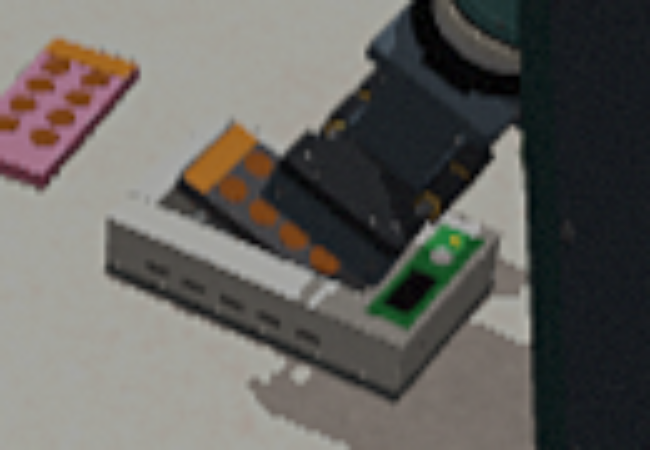

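The side view shows the plate tipped well up at its orange end. I'll press a little further to find the stop.

Call:
play_rows([
  [0,0,-0.02,0,0,0,-1],
  [0,0,-0.02,0,0,0,-1],
])

```text
t: 4.47
position: [0.5225, -0.2254, 0.0356]
tcp_rot: [1.316, 0.98, -0.857]
contact_force: [-6.7, 2.1, 14.0]
grip_width: 0.0004
```

Call:
play_rows([
  [0,0,-0.015,0,0,0,-1],
  [0,0,-0.015,0,0,0,-1],
])

```text
t: 4.72
position: [0.5226, -0.2254, 0.0353]
tcp_rot: [1.317, 0.979, -0.856]
contact_force: [-19.8, 3.6, 39.7]
grip_width: 0.0006
```

Call:
play_rows([
  [0,0,0.4,0,0,0,-1],
  [0,0,0.9,0,0,0,0],
  [0,0,0.9,0,0,0,1],
])

```text
t: 5.1
position: [0.5239, -0.2263, 0.1087]
tcp_rot: [1.315, 0.976, -0.856]
contact_force: [0.5, 0.1, -0.1]
grip_width: 0.0175
```

Call:
play_rows([
  [0.45,0.035,0,0,0,0,1],
  [0.9,0.07,0,0,0,0,1],
  [0.9,0.07,0,0,0,0,1],
  [0.9,0.07,0,0,0,0,1],
])

```text
t: 5.6
position: [0.5933, -0.2193, 0.1048]
tcp_rot: [1.316, 0.982, -0.858]
contact_force: [0.3, 0.2, -0.6]
grip_width: 0.0576
```

```bash
python3 -c "
from h import *
rep(); save('wrist','w4')"
```

```text
t 5.6 pos [ 0.5933 -0.2193  0.1048] local mm [ 37.5   0.4 104.8] F [ 0.3  0.2 -0.6] w 0.0576
x [ 0.366  0.036 -0.93 ] y [0.926 0.081 0.368] yaw z -84.92 tilt 21.61
```

View pics/w4.png

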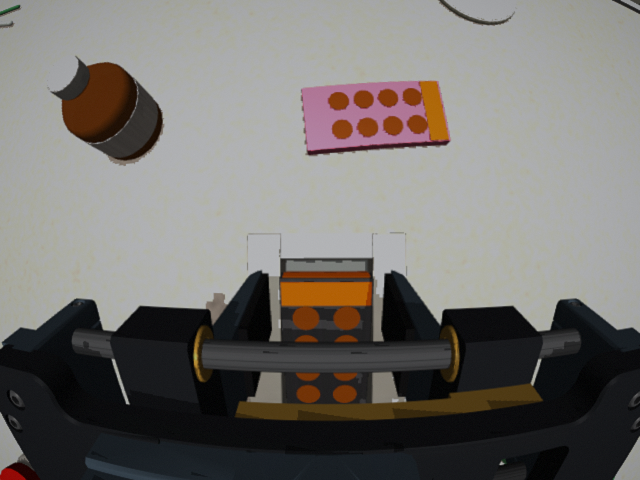

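Call:
play_rows([
  [0.012,-0.005,-0.1,0,0,0,1],
  [0.012,-0.005,-0.3,0,0,0,1],
  [0.012,-0.005,-0.55,0,0,0,1],
  [0.012,-0.005,-0.655,0,0,0,1],
  [0.012,-0.005,-0.655,0,0,0,1],
], squeeze=45)

```text
t: 6.28
position: [0.5947, -0.2199, 0.0526]
tcp_rot: [1.316, 0.982, -0.859]
contact_force: [0.5, 0.3, 0.3]
grip_width: 0.0909
```

```bash
python3 -c "
from h import *
rep(); save('wrist','w5'); s=save('side','s5'); cv2.imwrite('pics/s5z.png',cv2.resize(s['img'][130:230,320:450],None,fx=5,fy=5)[:,:,::-1])"
```

```text
t 6.28 pos [ 0.5947 -0.2199  0.0526] local mm [38.8 -0.4 52.6] F [0.5 0.3 0.3] w 0.0909
x [ 0.367  0.036 -0.93 ] y [0.926 0.08  0.368] yaw z -84.95 tilt 21.61
```

View pics/w5.png

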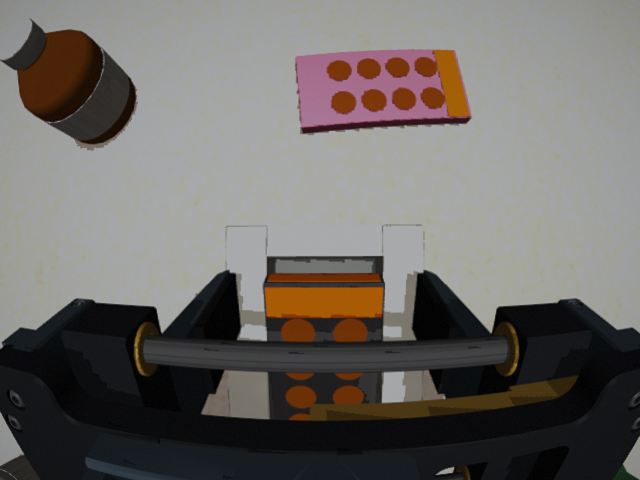

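View pics/s5z.png

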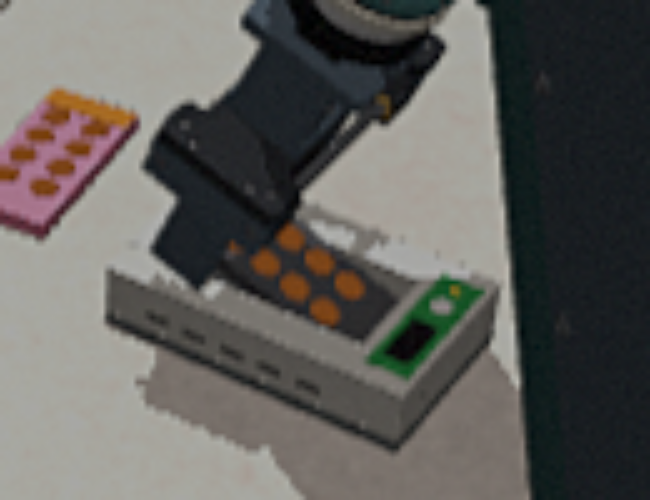

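The fingers straddle the raised orange end, so I'll close.

Call:
play_rows([
  [0,0,0,0,0,0,-1],
  [0,0,0,0,0,0,-1],
  [0,0,0,0,0,0,-1],
  [0,0,0,0,0,0,-1],
], squeeze=45)

```text
t: 6.88
position: [0.5953, -0.2201, 0.0537]
tcp_rot: [1.316, 0.98, -0.858]
contact_force: [-1.0, 0.4, 1.3]
grip_width: 0.0575
```

Call:
play_rows([
  [0,0,0.1,0,0,0,-1],
  [0,0,0.25,0,0,0,-1],
  [0,0,0.5,0,0,0,-1],
  [0,0,0.8,0,0,0,-1],
  [0,0,0.8,0,0,0,-1],
])

```text
t: 7.5
position: [0.5963, -0.2207, 0.1198]
tcp_rot: [1.316, 0.977, -0.856]
contact_force: [-0.0, 0.0, -2.7]
grip_width: 0.0575
```

```bash
python3 -c "
from h import *
rep(); save('wrist','w6'); s=save('side','s6'); cv2.imwrite('pics/s6z.png',cv2.resize(s['img'][110:230,320:450],None,fx=5,fy=5)[:,:,::-1])"
```

```text
t 7.5 pos [ 0.5963 -0.2207  0.1198] local mm [ 40.4  -1.3 119.8] F [-0.   0.  -2.7] w 0.0575
x [ 0.371  0.034 -0.928] y [0.925 0.081 0.372] yaw z -84.95 tilt 21.86
```

View pics/s6z.png

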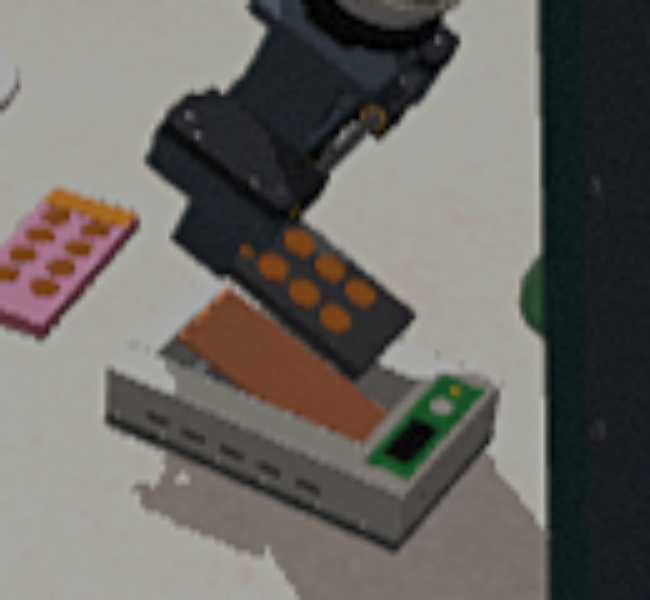

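The dark plate is out and held firmly, and the copper floor has stayed tipped. I'll carry it to the clear bench spot near (0.53, -0.01), levelling it and then yawing.

Call:
play_rows([
  [-0.02,0.1,0.15,-0.022,0.242,0,-1],
  [-0.07,0.38,0.25,-0.044,0.484,0,-1],
  [-0.134,0.76,0.25,-0.044,0.484,0,-1],
  [-0.134,0.76,0.25,-0.044,0.484,0,-1],
])

```text
t: 8.1
position: [0.5843, -0.1575, 0.1363]
tcp_rot: [1.143, 1.256, -1.145]
contact_force: [-0.6, -1.0, -3.4]
grip_width: 0.0577
```

Call:
play_rows([
  [-0.06,0.38,0,0,0,-0.25,-1],
  [-0.134,0.76,0,0,0,-0.5,-1],
  [-0.134,0.76,0,0,0,-0.5,-1],
])

```text
t: 8.48
position: [0.5728, -0.0976, 0.1365]
tcp_rot: [1.432, 1.054, -1.433]
contact_force: [0.3, -0.5, -2.2]
grip_width: 0.0576
```

Call:
play_rows([
  [-0.06,0.38,0,0,0,-0.25,-1],
  [-0.134,0.76,0,0,0,-0.5,-1],
  [-0.134,0.76,0,0,0,-0.5,-1],
  [-0.134,0.76,0,0,0,-0.5,-1],
])

```text
t: 8.98
position: [0.5633, -0.0386, 0.1372]
tcp_rot: [1.702, 0.8, -1.701]
contact_force: [0.3, 0.2, -2.2]
grip_width: 0.0575
```

```bash
python3 -c "
from h import *
st,T=rep(); print(st['joint_positions'].round(2)); save('wrist','w7'); s=save('side','s7'); cv2.imwrite('pics/s7z.png',cv2.resize(s['img'][130:290,250:450],None,fx=4,fy=3.7)[:,:,::-1])"
```

```text
t 8.97 pos [ 0.5633 -0.0386  0.1372] local mm [ 23.6 183.  137.2] F [ 0.3  0.2 -2.2] w 0.0575
x [-0.001  0.004 -1.   ] y [ 0.768 -0.641 -0.003] yaw z -129.84 tilt 0.22
[-0.11  0.28  2.04  0.    0.82  2.15]
```

View pics/s7z.png

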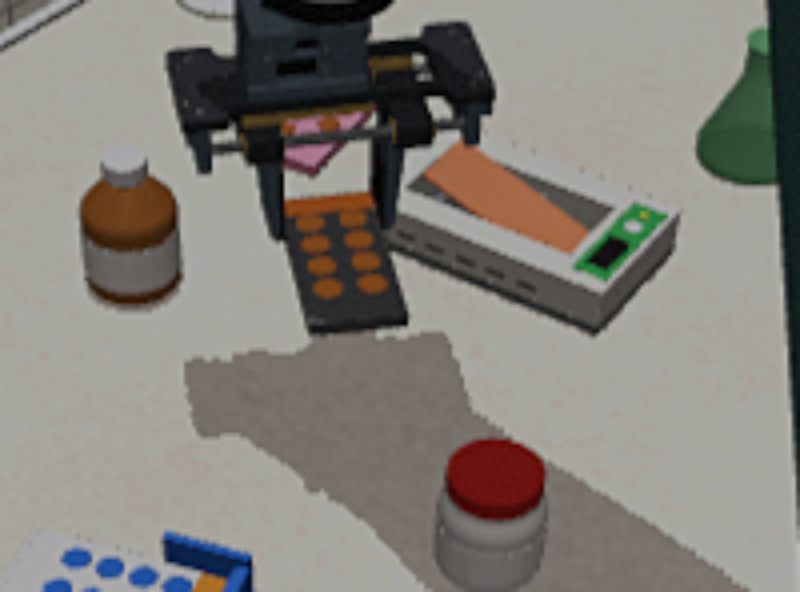

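View pics/w7.png

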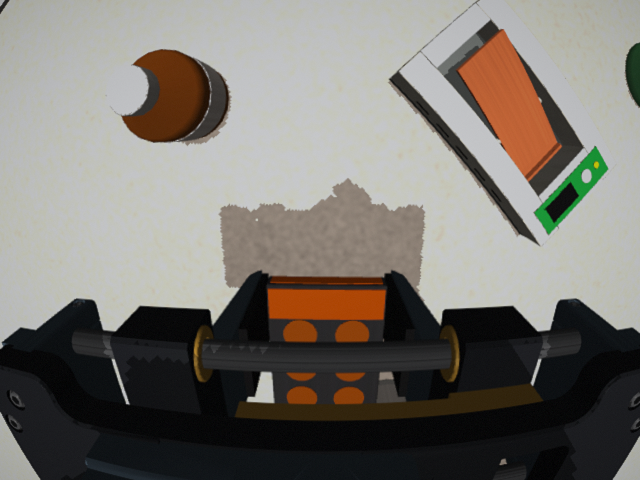

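Held, and it looks about level. I'll check its tilt from side-camera depth, then lower.

```bash
python3 - <<'E'
from h import *
s=load('s7'); W=world(s); im=s['img']; hsv=cv2.cvtColor(im,cv2.COLOR_RGB2HSV)
m=cv2.inRange(hsv,np.array((8,120,60)),np.array((20,255,255))); 
k=np.zeros_like(m); k[182:212,320:352]=255; ys,xs=np.nonzero((m&k)>0); P=W[ys,xs]; P=P[s['depth'][ys,xs]>0]
A=np.c_[P[:,:2],np.ones(len(P))]; c=np.linalg.lstsq(A,P[:,2],rcond=None)[0]; r=P[:,2]-A@c
print(len(P),c,r.std(),P.mean(0)); e=np.array([.768,-.641]); print('slope along plate x deg',np.degrees(c[:2]@e),'across',np.degrees(c[:2]@[.641,.768]))
E
```

```text
363 [-0.00040625  0.00130733  0.14807209] 0.0016547305698281936 [ 0.54144848 -0.01859257  0.14782782]
slope along plate x deg -0.06589029829149158 across 0.042606329940078645
```

Call:
play_rows([
  [0,0,-0.4,0,0,0,-1],
  [0,0,-0.96,0,0,0,-1],
  [0,0,-0.96,0,0,0,-1],
])

```text
t: 9.45
position: [0.561, -0.0382, 0.0583]
tcp_rot: [1.7, 0.801, -1.708]
contact_force: [-1.0, 0.2, -1.3]
grip_width: 0.0578
```

Call:
play_rows([
  [0,0,-0.35,0,0,0,-1],
  [0,0,-0.6,0,0,0,-1],
  [0,0,-0.69,0,0,0,-1],
  [0,0,-0.72,0,0,0,-1],
  [0,0,-0.72,0,0,0,-1],
])

```text
t: 10.07
position: [0.5636, -0.0378, 0.0037]
tcp_rot: [1.704, 0.797, -1.702]
contact_force: [0.1, -1.2, -2.2]
grip_width: 0.0578
```

Call:
play_rows([
  [0,0,-0.015,0,0,0,-1],
  [0,0,-0.03,0,0,0,-1],
  [0,0,-0.03,0,0,0,-1],
])

```text
t: 10.45
position: [0.5636, -0.0378, 0.0019]
tcp_rot: [1.704, 0.797, -1.702]
contact_force: [-5.2, -0.0, 16.5]
grip_width: 0.0574
```

The plate is in contact with the bench. I'll release and retreat upward.

Call:
play_rows([
  [0,0,0.008,0,0,0,1],
  [0,0,0.008,0,0,0,1],
  [0,0,0.008,0,0,0,1],
  [0,0,0.05,0,0,0,1],
  [0,0,0.5,0,0,0,1],
  [0,0,1,0,0,0,1],
  [0,0,1,0,0,0,1],
])

```text
t: 11.32
position: [0.565, -0.038, 0.0835]
tcp_rot: [1.707, 0.795, -1.698]
contact_force: [0.6, 0.0, -0.7]
grip_width: 0.0912
```

Call:
play_rows([
  [0,0,0.5,0,0,0,1],
  [0,0,1,0,0,0.25,1],
  [0,0,1,0,0,0.4,1],
  [0,0,1,0,0,0.4,1],
])

```text
t: 11.82
position: [0.5628, -0.0377, 0.1602]
tcp_rot: [1.487, 1.006, -1.488]
contact_force: [0.2, -0.1, -1.2]
grip_width: 0.091
```

```bash
python3 -c "
from h import *
st,T=rep(); print(st['joint_positions'].round(2)); save('wrist','w8'); s=save('top','t8'); cv2.imwrite('pics/t8z.png',cv2.resize(s['img'][150:310,200:440],None,fx=3.3,fy=3.3)[:,:,::-1])"
```

```text
t 11.82 pos [ 0.5628 -0.0377  0.1602] local mm [ 23.2 183.9 160.2] F [ 0.2 -0.1 -1.2] w 0.091
x [-0.003  0.003 -1.   ] y [ 0.927 -0.375 -0.004] yaw z -112.05 tilt 0.24
[-0.11  0.24  2.04  0.    0.87  1.84]
```

View pics/w8.png

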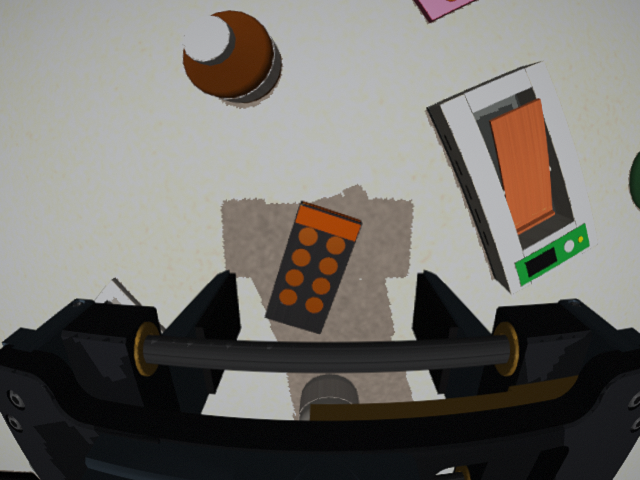

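View pics/t8z.png

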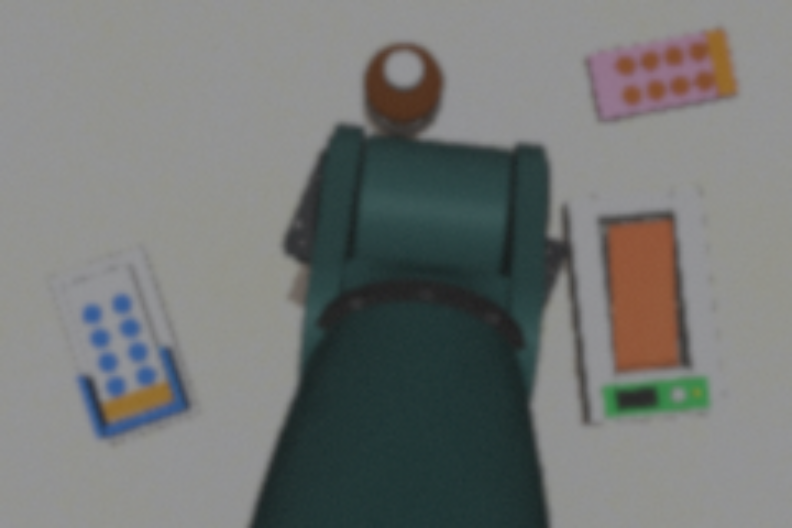

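The dark plate lies flat and released on the bench, with its wells around (308,270) in the wrist view. Next I'll move over the stand.

Call:
play_rows([
  [-0.22,0.47,0.1,0,0,0.15,1],
  [-0.44,0.95,0.2,0,0,0.3,1],
  [-0.44,0.95,0.2,0,0,0.3,1],
])

```text
t: 12.3
position: [0.5268, 0.0399, 0.1763]
tcp_rot: [1.317, 1.14, -1.319]
contact_force: [0.1, 0.6, 0.0]
grip_width: 0.0913
```

Call:
play_rows([
  [-0.22,0.47,0.1,0,0,0.15,1],
  [-0.44,0.95,0.2,0,0,0.3,1],
  [-0.44,0.95,0.2,0,0,0.3,1],
])

```text
t: 12.68
position: [0.4922, 0.1154, 0.1925]
tcp_rot: [1.144, 1.253, -1.146]
contact_force: [-0.3, -0.6, -1.0]
grip_width: 0.0909
```

Call:
play_rows([
  [-0.22,0.47,0.1,0,0,0.15,1],
  [-0.44,0.95,0.2,0,0,0.3,1],
  [-0.44,0.95,0.2,0,0,0.3,1],
  [-0.44,0.95,0.2,0,0,0.3,1],
  [-0.44,0.95,0.2,0,0,0.3,1],
])

```text
t: 13.3
position: [0.4579, 0.1892, 0.2083]
tcp_rot: [0.969, 1.348, -0.973]
contact_force: [-0.0, -0.2, -0.4]
grip_width: 0.0911
```

```bash
python3 -c "
from h import *
st,T=rep(); print(st['joint_positions'].round(2)); s=save('wrist','w9'); s=save('top','t9'); cv2.imwrite('pics/t9z.png',cv2.resize(s['img'][190:290,280:430],None,fx=5,fy=5)[:,:,::-1])"
```

```text
t 13.3 pos [0.4579 0.1892 0.2083] local mm [-61.  419.3 208.3] F [-0.  -0.2 -0.4] w 0.0911
x [-0.004  0.001 -1.   ] y [ 0.949  0.314 -0.004] yaw z -71.67 tilt 0.24
[0.34 0.06 2.14 0.   0.94 1.59]
```

View pics/w9.png

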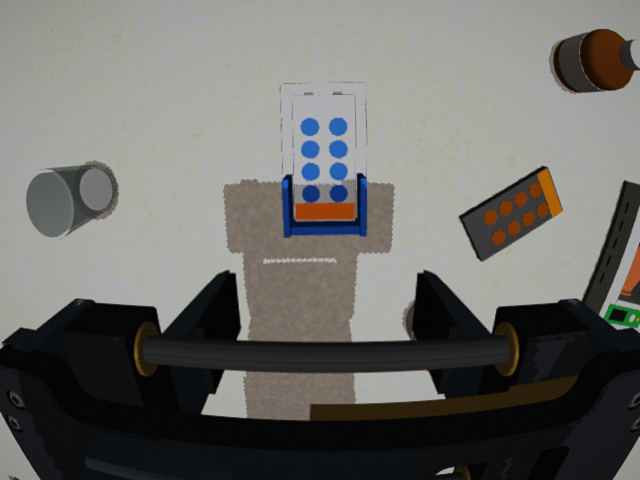

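View pics/t9z.png

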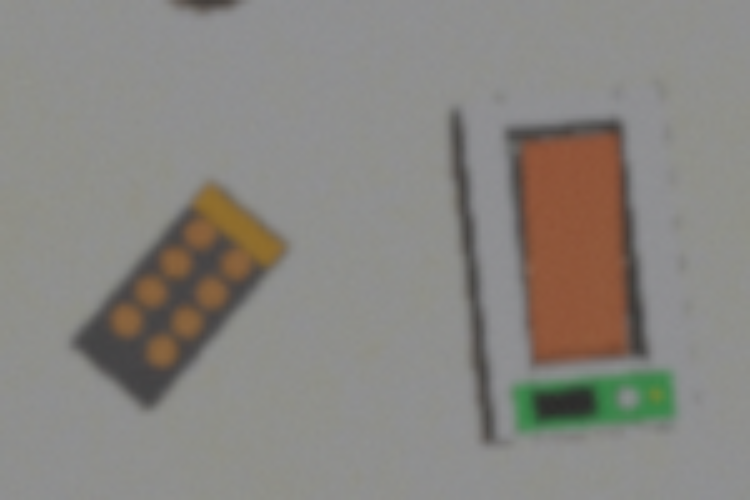

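The pale plate sits at about (324,155) on the stand, with the blue walls at (285..367, 175..235). The dark plate is flat on the bench. Now I'll measure the stand and both plates.

```bash
python3 - <<'E'
from h import *
s=load('w9'); im=s['img']
cv2.imwrite('pics/zd.png',cv2.resize(im[75:245,265:385],None,fx=5,fy=3.5,interpolation=cv2.INTER_CUBIC)[:,:,::-1])
hsv=cv2.cvtColor(im,cv2.COLOR_RGB2HSV)
def m_(lo,hi,box,z,nm):
    m=cv2.inRange(hsv,np.array(lo),np.array(hi)); k=np.zeros_like(m); x0,y0,x1,y1=box; k[y0:y1,x0:x1]=255; m&=k
    n,lab,stt,cen=cv2.connectedComponentsWithStats(m)
    ok=[i for i in range(1,n) if stt[i,4]>60]; C=wonz(s,cen[ok],z)
    print(nm,[stt[i,4] for i in ok]); print((C[:,:2]*1000).round(1).tolist()); 
    if len(ok)==8:
        print('wells mean',C.mean(0).round(4)); u,S,v=np.linalg.svd(C[:,:2]-C[:,:2].mean(0)); print('yaw',np.degrees(np.arctan2(v[0,1],v[0,0])).round(2))
    ys,xs=np.nonzero(m);r=cv2.minAreaRect((wonz(s,np.c_[xs,ys],z)[:,:2]*1000).astype(np.float32));print('rect',np.round(r[0],1),np.round(r[1],1),round(r[2],2))
m_((95,90,60),(115,255,255),(297,110,352,203),.032,'pale wells')
m_((5,140,60),(26,255,255),(290,195,360,225),.032,'pale strip')
m_((5,140,60),(17,255,255),(470,180,548,255),.012,'dark wells')
m_((17,140,60),(26,255,255),(520,160,580,225),.012,'dark strip')
m_((110,120,20),(130,255,255),(275,168,300,240),.052,'blueL'); m_((110,120,20),(130,255,255),(352,168,372,240),.052,'blueR')
E
```

```text
pale wells [np.int32(259), np.int32(263), np.int32(256), np.int32(261), np.int32(257), np.int32(248), np.int32(245), np.int32(249)]
[[538.2, 232.3], [546.5, 207.7], [518.2, 225.6], [526.7, 200.9], [498.4, 218.6], [506.9, 193.9], [478.5, 211.9], [486.9, 187.1]]
wells mean [0.5125 0.2098 0.032 ]
yaw -160.86
rect [512.8 209.7] [78.9 42.8] 18.87
pale strip [np.int32(947)]
[[466.6, 194.0]]
rect [466.4 193.6] [15.7 55.8] 18.37
dark wells [np.int32(415), np.int32(156), np.int32(169), np.int32(167), np.int32(147), np.int32(153), np.int32(163)]
[[558.9, -29.8], [546.5, -6.2], [530.4, 7.5], [514.6, 21.0], [529.7, -26.1], [513.6, -12.6], [497.4, 1.1]]
rect [534.4 -13.1] [43.  91.5] 49.79
dark strip [np.int32(400)]
[[567.7, -39.8]]
rect [567.1 -41. ] [53.5 13.9] 48.91
blueL [np.int32(619)]
[[461.1, 226.2]]
rect [464.9 225.7] [57.3 14.4] 19.4
blueR [np.int32(557)]
[[482.5, 164.8]]
rect [485.7 167.1] [56.2 12.4] 17.48
```

View pics/zd.png

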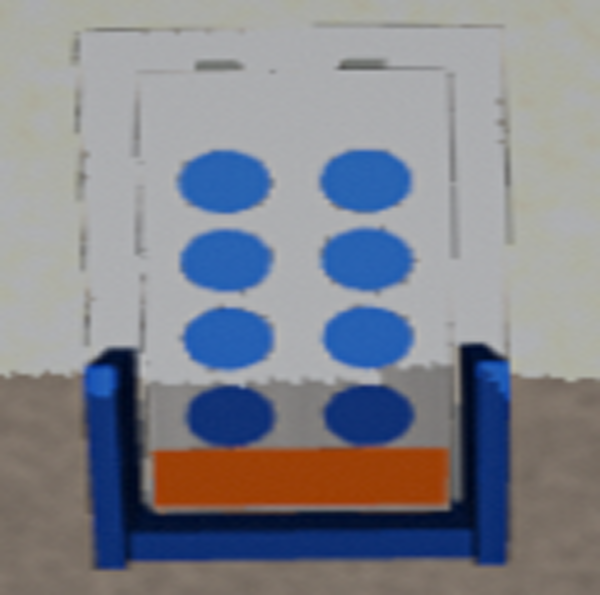

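```bash
python3 - <<'E'
from h import *
s=load('w9')
wm=np.array([.5125,.2098]); y=np.radians(199.1); ex=np.array([np.cos(y),np.sin(y)]); ey=np.array([-ex[1],ex[0]])
f=lambda x,yy:(265+x/5,75+yy/3.5)
def loc(pts,z): 
    P=wonz(s,[f(*p) for p in pts],z)[:,:2]-wm; return (np.c_[P@ex,P@ey]*1000).round(1).tolist()
print('plate -x edge',loc([(200,70),(300,70),(400,70)],.032))
print('plate sides',loc([(137,120),(140,240),(448,120),(455,240)],.032))
print('strip out',loc([(155,508),(300,508),(447,508)],.032))
print('base -x edge',loc([(100,30),(300,27),(480,28)],.01),'sides',loc([(80,150),(507,150)],.01))
print('endwall outer top',loc([(130,560),(300,560),(470,560)],.044),'inner',loc([(150,530),(300,530),(470,530)],.044))
print('walls outer top at end',loc([(95,568),(507,562)],.052), 'wall start', loc([(100,352),(490,345)],.052))
E
```

```text
plate -x edge [[-61.4, -16.5], [-61.0, 1.9], [-60.9, 20.2]]
plate sides [[-48.3, -28.3], [-16.1, -28.5], [-47.4, 28.9], [-15.2, 30.0]]
strip out [[57.4, -27.8], [57.9, 0.2], [58.2, 28.5]]
base -x edge [[-75.9, -37.1], [-75.6, 1.9], [-75.3, 37.1]] sides [[-41.5, -41.8], [-40.3, 42.0]]
endwall outer top [[68.9, -32.0], [69.3, 0.1], [69.7, 32.1]] inner [[60.6, -27.9], [61.0, 0.2], [61.4, 32.0]]
walls outer top at end [[68.7, -37.7], [68.0, 38.3]] wall start [[11.6, -34.5], [10.8, 34.6]]
```

Call:
play_rows([
  [0.3,0.11,-0.37,0,0,0.013,1],
  [0.61,0.22,-0.75,0,0,0.013,1],
  [0.61,0.22,-0.75,0,0,0.013,1],
])

```text
t: 13.78
position: [0.5064, 0.2073, 0.1465]
tcp_rot: [0.959, 1.354, -0.966]
contact_force: [-0.9, -1.0, 0.2]
grip_width: 0.0913
```

Call:
play_rows([
  [0.3,0.11,-0.37,0,0,0,1],
  [0.61,0.22,-0.75,0,0,0,1],
  [0.61,0.22,-0.75,0,0,0,1],
  [0.61,0.22,-0.75,0,0,0,1],
])

```text
t: 14.28
position: [0.5549, 0.2251, 0.0896]
tcp_rot: [0.96, 1.352, -0.962]
contact_force: [-0.5, -0.1, 0.6]
grip_width: 0.0914
```

```bash
python3 -c "
from h import *
st,T=rep(np.array([.5147,.2105]),np.radians(198.9)); s=save('wrist','w10')"
```

```text
t 14.28 pos [0.5549 0.2251 0.0896] local mm [-42.7  -0.8  89.6] F [-0.5 -0.1  0.6] w 0.0914
x [-0.003  0.001 -1.   ] y [ 0.945  0.326 -0.003] yaw z -70.95 tilt 0.21
```

View pics/w10.png

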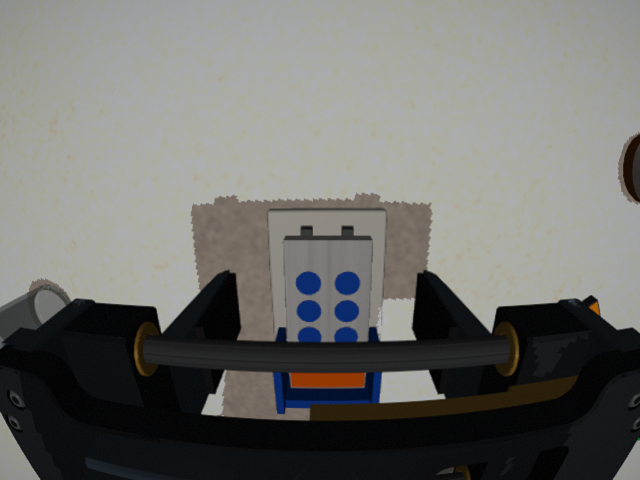

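Centred over the open end, so I'll descend, grip and lift.

Call:
play_rows([
  [0.003,-0.01,-0.4,0,0,0,1],
  [0.003,-0.01,-0.75,0,0,0,1],
  [0.003,-0.01,-0.86,0,0,0,1],
  [0.003,-0.01,-0.86,0,0,0,1],
])

```text
t: 14.82
position: [0.5554, 0.2247, 0.0207]
tcp_rot: [0.96, 1.352, -0.962]
contact_force: [-0.0, 0.2, 0.5]
grip_width: 0.0909
```

Call:
play_rows([
  [0,0,0,0,0,0,-1],
  [0,0,0,0,0,0,-1],
  [0,0,0,0,0,0,-1],
  [0,0,0,0,0,0,-1],
], squeeze=45)

```text
t: 15.32
position: [0.5555, 0.2247, 0.0202]
tcp_rot: [0.96, 1.352, -0.962]
contact_force: [-1.6, -0.6, 3.9]
grip_width: 0.0574
```

Call:
play_rows([
  [0,0,0.1,0,0,0,-1],
  [0,0,0.4,0,0,0,-1],
  [0,0,0.8,0,0,0,-1],
  [0,0,1,0,0,0,-1],
  [0,0,1,0,0,0,-1],
])

```text
t: 15.95
position: [0.5558, 0.2249, 0.1008]
tcp_rot: [0.961, 1.351, -0.961]
contact_force: [-0.3, -0.5, -3.2]
grip_width: 0.0576
```

```bash
python3 -c "
from h import *
st,T=rep(np.array([.5147,.2105]),np.radians(198.9)); s=save('wrist','w11'); s=save('side','s11'); cv2.imwrite('pics/s11z.png',cv2.resize(s['img'][220:330,210:360],None,fx=5,fy=5)[:,:,::-1])"
```

```text
t 15.95 pos [0.5558 0.2249 0.1008] local mm [-43.6  -0.3 100.8] F [-0.3 -0.5 -3.2] w 0.0576
x [-0.002  0.002 -1.   ] y [ 0.945  0.327 -0.001] yaw z -70.92 tilt 0.14
```

View pics/s11z.png

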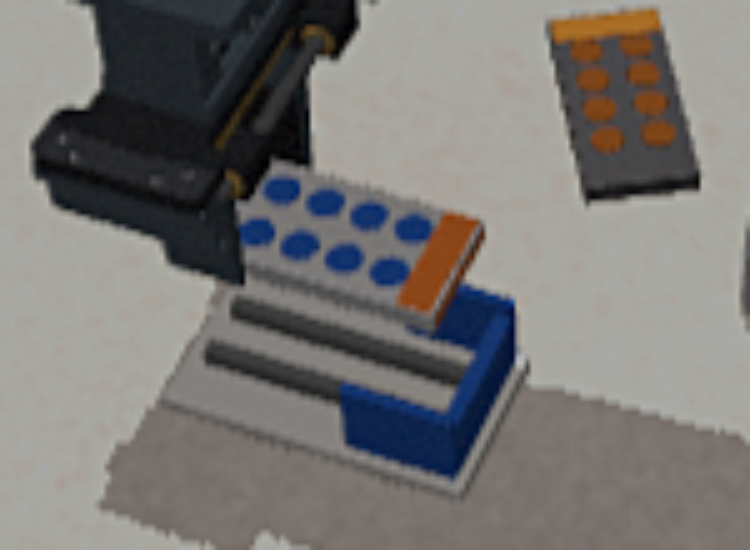

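View pics/w11.png

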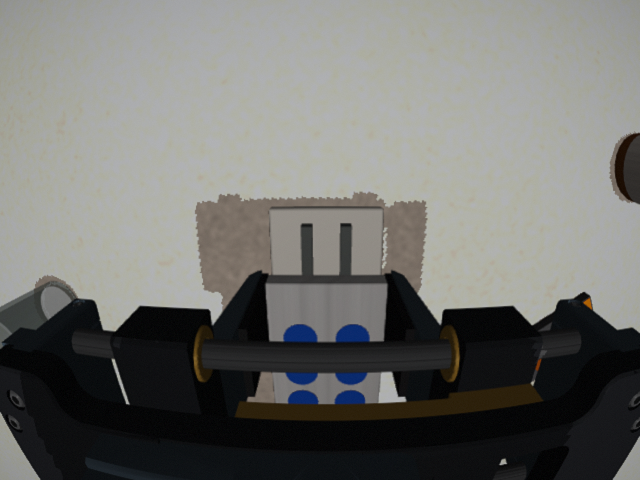

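```bash
python3 - <<'E'
from h import *
s=load('s11'); im=s['img']; hsv=cv2.cvtColor(im,cv2.COLOR_RGB2HSV)
m=cv2.inRange(hsv,np.array((95,110,60)),np.array((115,255,255))); k=np.zeros_like(m); k[250:282,255:300]=255; m&=k
n,l,stt,cen=cv2.connectedComponentsWithStats(m); ok=[i for i in range(1,n) if stt[i,4]>15]; print([stt[i].tolist() for i in ok])
P=onz(s,cen[ok],.1118); tcp=np.array([.5558,.2249]); ty=np.array([.945,.327]); tx=np.array([.327,-.945])
d=P[:,:2]-tcp; print((np.c_[d@ty,d@tx]*1000).round(1)); W=world(s); print([np.median(W[l==i],axis=0).round(4).tolist() for i in ok])
for nm in ('t9',):
    t=load(nm); W=world(t); im=t['img']; h=cv2.cvtColor(im,cv2.COLOR_RGB2HSV)
    m=cv2.inRange(h,np.array((5,90,60)),np.array((18,255,255))); k=np.zeros_like(m); k[216:263,380:412]=255; m&=k; m=cv2.erode(m,np.ones((3,3)))
    ys,xs=np.nonzero(m); P=W[ys,xs]; L=np.array([frame(SEAT,YAW)(p) for p in P]); A=np.c_[L[:,:2],np.ones(len(L))]; c=np.linalg.lstsq(A,L[:,2],rcond=None)[0]
    print(len(P),'slope',np.arctan(c[:2]),'z at hinge x -15',c[2]-.015*c[0],'resid',(L[:,2]-A@c).std(), L.min(0),L.max(0))
E
```

```text
[[263, 256, 7, 5, 30], [271, 258, 8, 5, 31], [280, 261, 8, 5, 32], [289, 263, 7, 5, 30], [258, 264, 7, 5, 32], [266, 266, 8, 6, 35], [275, 269, 8, 5, 31], [284, 272, 8, 5, 34]]
[[-12.9  13.8]
 [-33.8  14.3]
 [-54.9  13.8]
 [-75.6  14.5]
 [-13.3 -12. ]
 [-33.7 -12.1]
 [-54.8 -11.6]
 [-75.9 -11.7]]
[[0.5474, 0.2085, 0.1125], [0.5283, 0.2012, 0.1131], [0.5082, 0.1938, 0.1116], [0.489, 0.187, 0.1117], [0.5395, 0.2321, 0.1125], [0.5199, 0.2249, 0.1124], [0.5003, 0.2185, 0.1126], [0.4795, 0.2111, 0.112]]
741 slope [0.25506191 0.97504717] z at hinge x -15 0.0316263895106874 resid 0.04090948867502162 [-0.09464697 -0.02440109  0.00933556] [0.05234095 0.21643426 1.2888908 ]
```

```bash
python3 - <<'E'
from h import *
t=load('t9'); W=world(t); im=t['img']; h=cv2.cvtColor(im,cv2.COLOR_RGB2HSV)
m=cv2.inRange(h,np.array((5,90,60)),np.array((18,255,255))); k=np.zeros_like(m); k[216:263,380:412]=255; m&=k; m=cv2.erode(m,np.ones((3,3)))
m[t['depth']==0]=0
ys,xs=np.nonzero(m); L=np.array([frame(SEAT,YAW)(p) for p in W[ys,xs]]); L=L[L[:,2]<.1]
for _ in range(3):
    A=np.c_[L[:,:2],np.ones(len(L))]; c=np.linalg.lstsq(A,L[:,2],rcond=None)[0]; r=L[:,2]-A@c; L=L[abs(r)<max(2.5*r.std(),.002)]
print(len(L),'slope',np.arctan(c[:2]),'z at x=-15',c[2]-.015*c[0],'resid',r.std(), L.min(0),L.max(0))
E
```

```text
728 slope [0.37355067 0.00898123] z at x=-15 0.029584151076292763 resid 0.0024155678471445606 [-0.05933567 -0.02440109  0.00933556] [0.05234095 0.02574493 0.05994986]
```

The rocker is still at about 0.374 rad with its hinge height as expected. The pale plate is held level, with its centre about 42.7 mm from the TCP. Next I'll carry it to the heater.

Call:
play_rows([
  [0.02,-0.3,0.15,0,0,-0.1,-1],
  [0.08,-0.92,0.3,0,0,-0.31,-1],
  [0.08,-0.92,0.3,0,0,-0.31,-1],
])

```text
t: 16.42
position: [0.5617, 0.1488, 0.1234]
tcp_rot: [1.145, 1.252, -1.148]
contact_force: [-0.4, 0.6, -2.3]
grip_width: 0.0574
```

Call:
play_rows([
  [0.04,-0.46,0,0,0,0,-1],
  [0.08,-0.92,0,0,0,0,-1],
])

```text
t: 16.68
position: [0.5675, 0.0771, 0.1227]
tcp_rot: [1.14, 1.256, -1.144]
contact_force: [1.0, -0.5, -2.7]
grip_width: 0.0575
```

Call:
play_rows([
  [0.04,-0.46,0,0,0,0,-1],
  [0.08,-0.92,0,0,0,0,-1],
])

```text
t: 16.92
position: [0.574, 0.0033, 0.1227]
tcp_rot: [1.141, 1.256, -1.144]
contact_force: [1.3, 1.1, -3.4]
grip_width: 0.0575
```

Call:
play_rows([
  [0.04,-0.46,0,0,0,0,-1],
  [0.08,-0.92,0,0,0,0,-1],
])

```text
t: 17.18
position: [0.5805, -0.0703, 0.1226]
tcp_rot: [1.141, 1.256, -1.144]
contact_force: [-0.1, -0.0, -2.6]
grip_width: 0.0578
```

Call:
play_rows([
  [0.04,-0.46,0,0.01,-0.12,0,-1],
  [0.08,-0.92,0,0.022,-0.241,0,-1],
  [0.08,-0.92,0,0.022,-0.241,0,-1],
])

```text
t: 17.55
position: [0.586, -0.1446, 0.1225]
tcp_rot: [1.235, 1.12, -1.004]
contact_force: [-0.2, 0.1, -3.2]
grip_width: 0.0575
```

Call:
play_rows([
  [0.04,-0.46,0,0.01,-0.12,0,-1],
  [0.08,-0.92,0,0.022,-0.241,0,-1],
  [0.08,-0.92,0,0.022,-0.241,0,-1],
  [0.08,-0.92,0,0.022,-0.241,0,-1],
])

```text
t: 18.05
position: [0.5936, -0.2159, 0.1232]
tcp_rot: [1.313, 0.985, -0.858]
contact_force: [-0.0, -0.3, -3.1]
grip_width: 0.0576
```

```bash
python3 -c "
from h import *
st,T=rep(); s=save('wrist','w12'); s=save('side','s12'); cv2.imwrite('pics/s12z.png',cv2.resize(s['img'][110:230,320:450],None,fx=5,fy=5)[:,:,::-1])"
```

```text
t 18.05 pos [ 0.5936 -0.2159  0.1232] local mm [ 38.1   3.8 123.2] F [-0.  -0.3 -3.1] w 0.0576
x [ 0.364  0.037 -0.931] y [0.927 0.083 0.366] yaw z -84.79 tilt 21.48
```

View pics/s12z.png

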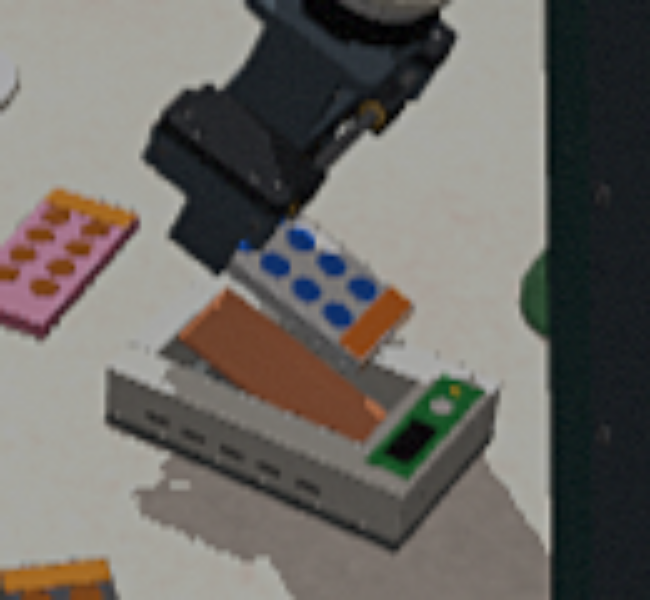

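View pics/w12.png

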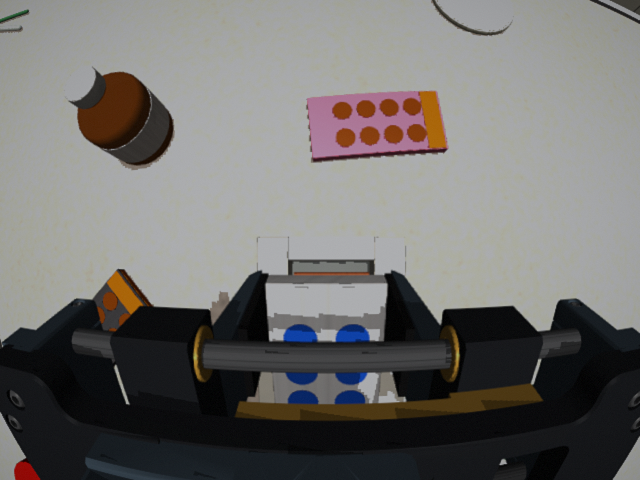

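Call:
play_rows([
  [0.006,-0.041,-0.05,0,-0.006,0,-1],
  [0.006,-0.041,-0.35,0,-0.006,0,-1],
  [0.006,-0.041,-0.6,0,-0.006,0,-1],
  [0.006,-0.041,-0.7,0,-0.006,0,-1],
  [0.006,-0.041,-0.75,0,-0.006,0,-1],
  [0.006,-0.041,-0.75,0,-0.006,0,-1],
])

```text
t: 18.9
position: [0.5945, -0.2202, 0.0642]
tcp_rot: [1.315, 0.978, -0.854]
contact_force: [0.2, -0.3, -2.6]
grip_width: 0.0575
```

```bash
python3 -c "
from h import *
st,T=rep(); s=save('wrist','w13'); s=save('side','s13'); cv2.imwrite('pics/s13z.png',cv2.resize(s['img'][110:230,320:450],None,fx=5,fy=5)[:,:,::-1])"
```

```text
t 18.9 pos [ 0.5945 -0.2202  0.0642] local mm [38.6 -0.7 64.2] F [ 0.2 -0.3 -2.6] w 0.0575
x [ 0.371  0.035 -0.928] y [0.924 0.083 0.373] yaw z -84.81 tilt 21.89
```

View pics/s13z.png

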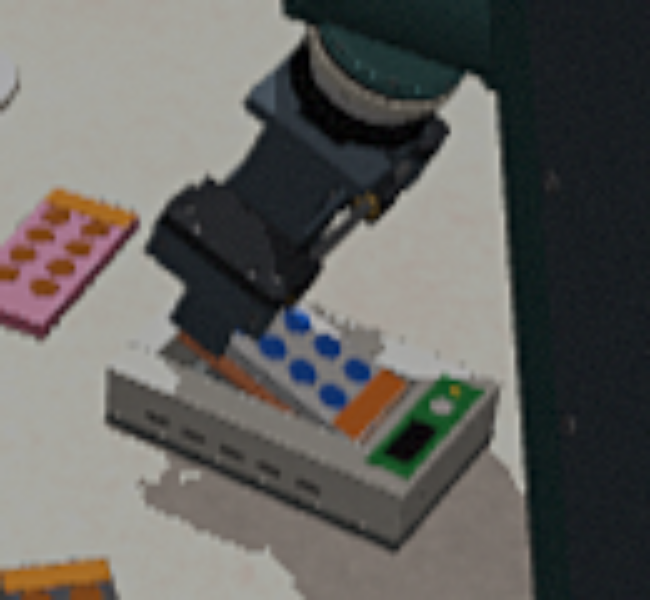

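View pics/w13.png

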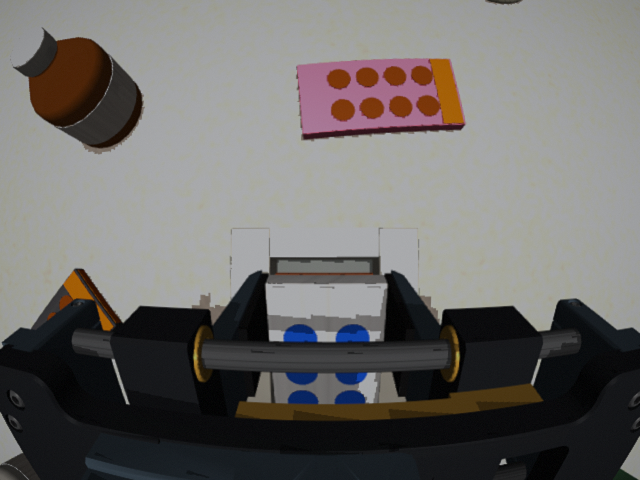

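Call:
play_rows([
  [0,0.008,-0.03,0,0,0,-1],
  [0,0.008,-0.07,0,0,0,-1],
  [0,0.008,-0.11,0,0,0,-1],
  [0,0.008,-0.13,0,0,0,-1],
  [0,0.008,-0.13,0,0,0,-1],
])

```text
t: 19.62
position: [0.5941, -0.2195, 0.0533]
tcp_rot: [1.315, 0.979, -0.854]
contact_force: [-1.3, 1.0, -3.7]
grip_width: 0.0579
```

Call:
play_rows([
  [0,0,-0.012,0,0,0,-1],
  [0,0,-0.02,0,0,0,-1],
  [0,0,-0.02,0,0,0,-1],
])

```text
t: 20.0
position: [0.5943, -0.2196, 0.052]
tcp_rot: [1.315, 0.979, -0.854]
contact_force: [-0.3, 0.4, -1.0]
grip_width: 0.0576
```

```bash
python3 -c "
from h import *
st,T=rep(); s=save('wrist','w14'); s=save('side','s14'); cv2.imwrite('pics/s14z.png',cv2.resize(s['img'][110:230,320:450],None,fx=5,fy=5)[:,:,::-1])"
```

```text
t 20.0 pos [ 0.5943 -0.2196  0.052 ] local mm [38.4 -0.  52. ] F [-0.3  0.4 -1. ] w 0.0576
x [ 0.371  0.035 -0.928] y [0.924 0.083 0.373] yaw z -84.82 tilt 21.87
```

View pics/s14z.png

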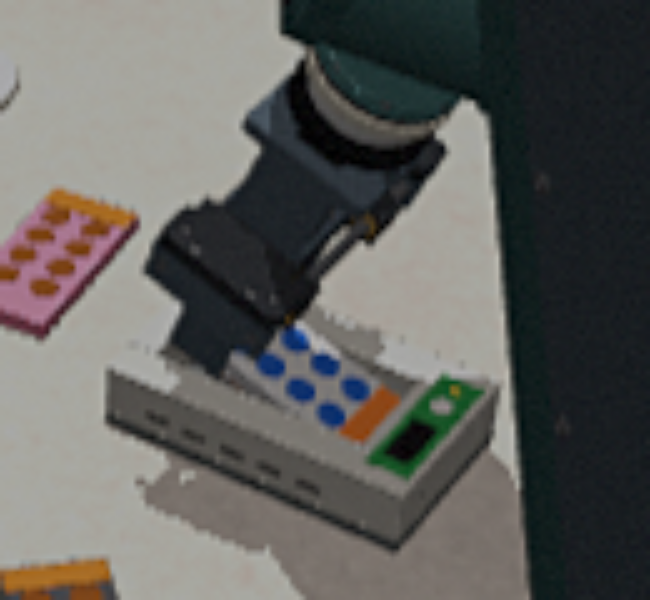

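The force reading shows the plate is resting on the rocker. I'll release gently, then retreat.

Call:
play_rows([
  [0,0,-0.006,0,0,0,-1],
  [0,0,-0.006,0,0,0,0.4],
  [0,0,-0.006,0,0,0,1],
  [0,0,-0.006,0,0,0,1],
  [0,0,0.1,0,0,0,1],
  [0,0,0.4,0,0,0,1],
  [0,0,0.6,0,0,0,1],
  [0,0,0.6,0,0,0,1],
])

```text
t: 21.1
position: [0.595, -0.2199, 0.1015]
tcp_rot: [1.315, 0.976, -0.853]
contact_force: [-0.1, 0.1, -0.5]
grip_width: 0.0909
```

```bash
python3 -c "
from h import *
st,T=rep(); s=save('wrist','w15'); s=save('side','s15'); cv2.imwrite('pics/s15z.png',cv2.resize(s['img'][110:230,320:450],None,fx=5,fy=5)[:,:,::-1])"
```

```text
t 21.1 pos [ 0.595  -0.2199  0.1015] local mm [ 39.1  -0.4 101.5] F [-0.1  0.1 -0.5] w 0.0909
x [ 0.373  0.034 -0.927] y [0.923 0.084 0.374] yaw z -84.81 tilt 21.99
```

View pics/s15z.png

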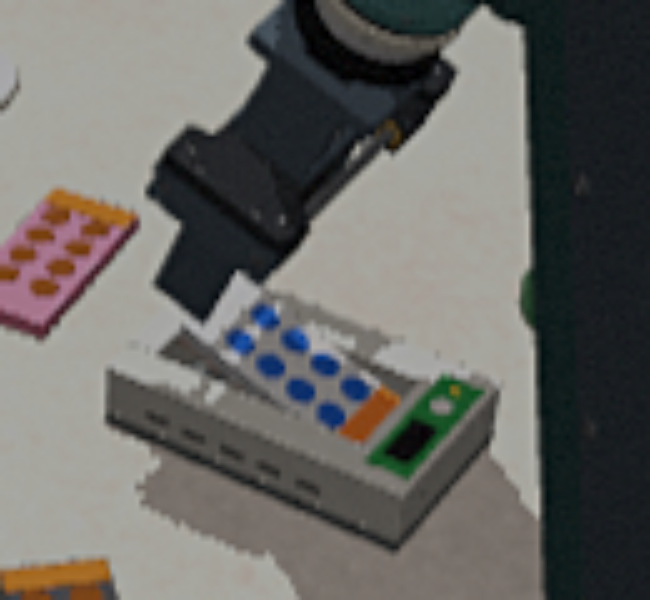

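View pics/w15.png

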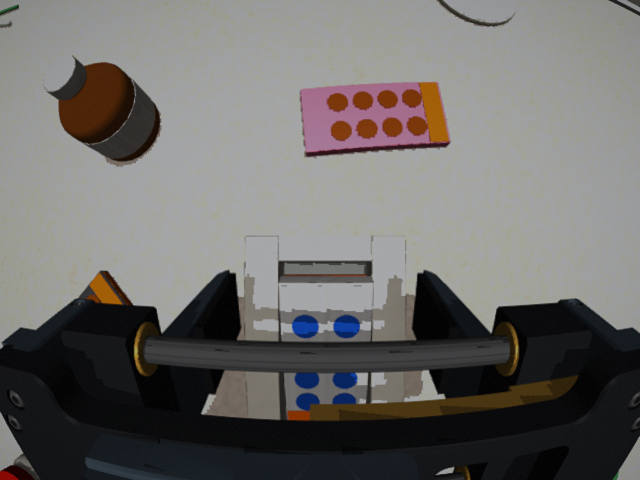

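The pale plate rests tipped in the pocket, aligned. I'll straighten the tool, shut the fingers and press the far end down.

Call:
play_rows([
  [0,0,0,-0.02,0.24,0,-1],
  [0,0,0,-0.044,0.487,0,-1],
  [0,0,0,-0.044,0.487,0,-1],
  [0,0,-0.1,-0.044,0.487,0,-1],
  [0,0,-0.25,-0.044,0.487,0,-1],
  [0,0,-0.25,-0.044,0.487,0,-1],
])

```text
t: 21.95
position: [0.5927, -0.2192, 0.0781]
tcp_rot: [1.144, 1.256, -1.145]
contact_force: [-0.5, -0.4, -0.4]
grip_width: 0.0341
```

Call:
play_rows([
  [0,0,-0.1,0,0,0,-1],
  [0,0,-0.15,0,0,0,-1],
  [0,0,-0.2,0,0,0,-1],
  [0,0,-0.25,0,0,0,-1],
  [0,0,-0.25,0,0,0,-1],
])

```text
t: 22.58
position: [0.5941, -0.2195, 0.0596]
tcp_rot: [1.143, 1.254, -1.144]
contact_force: [0.1, 0.4, -0.4]
grip_width: 0.0003
```

```bash
python3 -c "
from h import *
st,T=rep(); s=save('side','s16'); cv2.imwrite('pics/s16z.png',cv2.resize(s['img'][110:230,320:450],None,fx=5,fy=5)[:,:,::-1])"
```

```text
t 22.57 pos [ 0.5941 -0.2195  0.0596] local mm [38.2  0.1 59.6] F [ 0.1  0.4 -0.4] w 0.0003
x [-0.003  0.002 -1.   ] y [ 0.996  0.09  -0.003] yaw z -84.86 tilt 0.2
```

View pics/s16z.png

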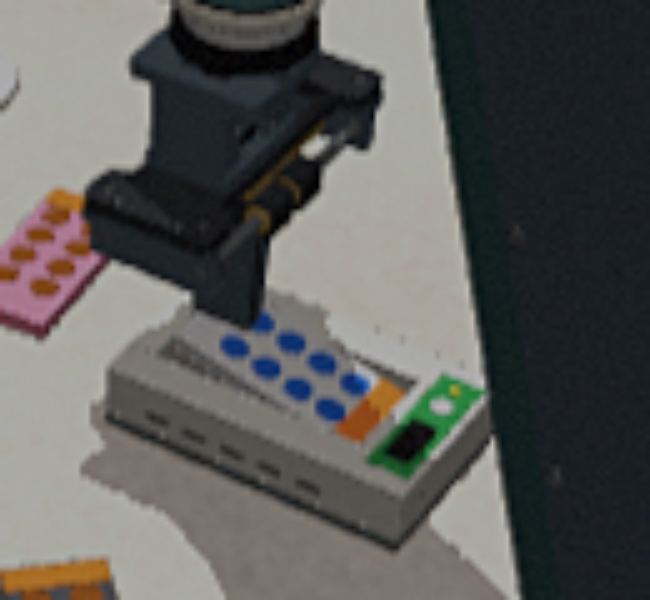

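It is going down smoothly, so I'll continue to flush at z of about 0.042.

Call:
play_rows([
  [0,0,-0.05,0,0,0,-1],
  [0,0,-0.1,0,0,0,-1],
  [0,0,-0.15,0,0,0,-1],
  [0,0,-0.2,0,0,0,-1],
  [0,0,-0.2,0,0,0,-1],
])

```text
t: 23.25
position: [0.5939, -0.2195, 0.0435]
tcp_rot: [1.143, 1.254, -1.144]
contact_force: [-0.5, -0.7, -0.1]
grip_width: 0.0006
```

Call:
play_rows([
  [0,0,-0.02,0,0,0,-1],
  [0,0,-0.03,0,0,0,-1],
  [0,0,-0.03,0,0,0,-1],
])

```text
t: 23.62
position: [0.5943, -0.2196, 0.042]
tcp_rot: [1.143, 1.254, -1.144]
contact_force: [-2.9, 0.9, 7.3]
grip_width: 0.0005
```

Call:
play_rows([
  [0,0,-0.012,0,0,0,-1],
  [0,0,-0.012,0,0,0,-1],
])

```text
t: 23.88
position: [0.5945, -0.2197, 0.0418]
tcp_rot: [1.143, 1.253, -1.144]
contact_force: [-6.6, 3.3, 18.6]
grip_width: 0.0006
```

Call:
play_rows([
  [0,0,0.1,0,0,0,-1],
  [0,0,0.5,0,0,0,0],
  [-0.5,0,1,0,0,0,1],
  [-0.9,0,1,0,0,0,1],
  [-0.9,0,1,0,0,0,1],
])

```text
t: 24.5
position: [0.5207, -0.2195, 0.121]
tcp_rot: [1.144, 1.253, -1.144]
contact_force: [-0.4, 0.3, -1.6]
grip_width: 0.0375
```

```bash
python3 -c "
from h import *
st,T=rep(); print(st['joint_positions'].round(2)); s=save('wrist','w17');s=save('side','s17'); cv2.imwrite('pics/s17z.png',cv2.resize(s['img'][110:230,320:450],None,fx=5,fy=5)[:,:,::-1])"
```

```text
t 24.5 pos [ 0.5207 -0.2195  0.121 ] local mm [-34.9   6.7 121. ] F [-0.4  0.3 -1.6] w 0.0375
x [-0.003  0.002 -1.   ] y [ 0.996  0.089 -0.003] yaw z -84.91 tilt 0.19
[-0.44  0.3   2.05  0.    0.79  1.04]
```

View pics/s17z.png

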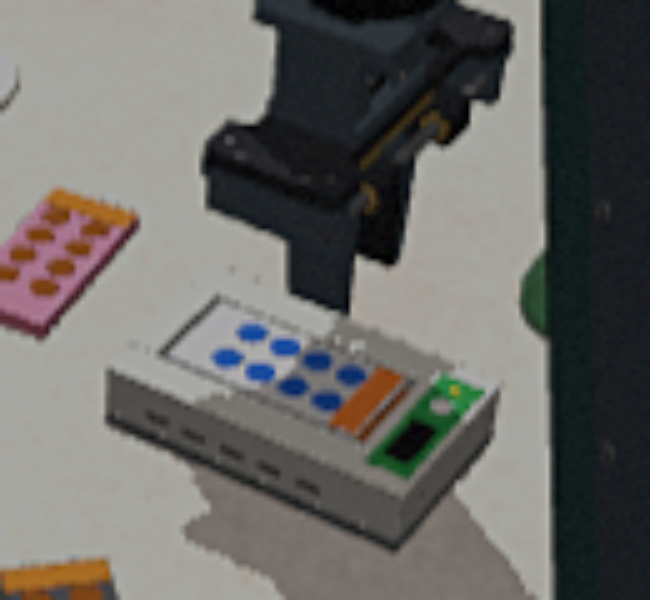

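View pics/w17.png

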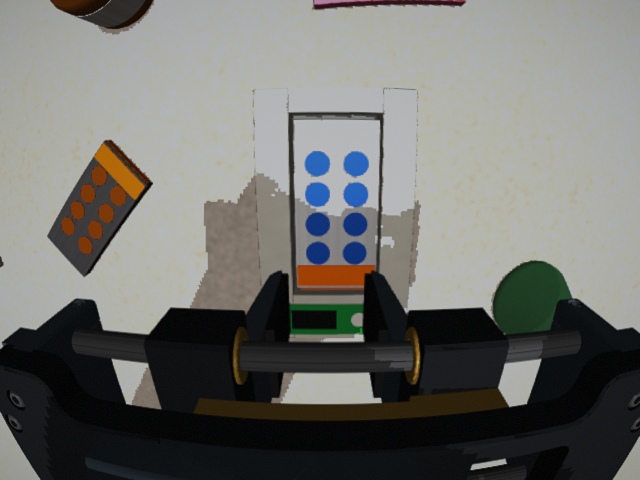

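The pale plate is down and flush. I'll check its position and locate the dark plate.

```bash
python3 - <<'E'
from h import *
s=load('w17'); hsv=cv2.cvtColor(s['img'],cv2.COLOR_RGB2HSV)
def wells(lo,hi,box,z,mn=60):
    m=cv2.inRange(hsv,np.array(lo),np.array(hi)); k=np.zeros_like(m); x0,y0,x1,y1=box; k[y0:y1,x0:x1]=255; m&=k
    n,lab,stt,cen=cv2.connectedComponentsWithStats(m); ok=[i for i in range(1,n) if stt[i,4]>mn]; return wonz(s,cen[ok],z),[int(stt[i,4]) for i in ok]
C,a=wells((95,90,50),(125,255,255),(295,145,378,266),.042); print(a,len(C)); f=frame(SEAT,YAW); print('pale wells mean local',(f(C.mean(0))*1000).round(1)); 
C,a=wells((3,140,50),(15,255,255),(60,160,135,262),.012,80); print(a,(C[:,:2]*1000).round(1).tolist()); 
if len(C)==8:
    m=C[:,:2].mean(0);v=np.linalg.svd(C[:,:2]-m)[2][0]; print('dark wells mean',m,np.degrees(np.arctan2(v[1],v[0])))
C,a=wells((15,140,50),(26,255,255),(80,130,160,205),.012); print('strip',a,(C[:,:2]*1000).round(1))
W=world(load('s17')); q=load('s17'); h=cv2.cvtColor(q['img'],cv2.COLOR_RGB2HSV); m=cv2.inRange(h,np.array((95,90,50)),np.array((125,255,255))); k=np.zeros_like(m);k[170:200,355:400]=255
ys,xs=np.nonzero(m&k); P=W[ys,xs]; P=P[(P[:,2]<.1)&(P[:,2]>0)]; A=np.c_[[f(p)[:2] for p in P],np.ones(len(P))]; c=np.linalg.lstsq(A,P[:,2],rcond=None)[0]; print('pale top slope',c[:2],'z',P[:,2].mean(),(P[:,2]-A@c).std(),len(P))
E
```

```text
[501, 493, 489, 475, 457, 446, 424, 422] 8
pale wells mean local [-3.  -0.1 42. ]
[253, 272, 222, 204, 233, 189, 215, 197] [[562.7, -18.5], [546.0, -38.2], [546.3, -4.4], [530.3, 9.2], [529.3, -24.3], [514.2, 23.1], [513.2, -10.6], [497.3, 3.1]]
dark wells mean [ 0.52990627 -0.00758703] 139.50896938969362
strip [1021] [[566.2 -40. ]]
pale top slope [0.00325354 0.02743724] z 0.04209329488129605 0.0017878234780106467 133
```

The pale plate's centre is about 1.3 mm from the seat and level. Next is the dark plate, centred near (0.5287, -0.007) with yaw -40.5°. I'll turn the tool about 134° while moving over it.

Call:
play_rows([
  [-0.01,0.25,0,0,0,0.24,1],
  [-0.02,0.5,0,0,0,0.47,1],
  [-0.036,0.75,0,0,0,0.7,1],
  [-0.036,0.944,0,0,0,0.93,1],
  [-0.036,0.944,0,0,0,0.996,1],
])

```text
t: 25.22
position: [0.5202, -0.1431, 0.1203]
tcp_rot: [0.542, 1.505, -0.544]
contact_force: [0.4, -0.7, 0.3]
grip_width: 0.0913
```

Call:
play_rows([
  [-0.01,0.25,0,0,0,0.24,1],
  [-0.02,0.5,0,0,0,0.47,1],
  [-0.036,0.75,0,0,0,0.7,1],
  [-0.036,0.944,0,0,0,0.93,1],
  [-0.036,0.944,0,0,0,0.996,1],
])

```text
t: 25.85
position: [0.5173, -0.0675, 0.1204]
tcp_rot: [-0.071, 1.572, 0.068]
contact_force: [-0.2, -0.1, -0.5]
grip_width: 0.0911
```

Call:
play_rows([
  [-0.01,0.25,0,0,0,0.24,1],
  [-0.02,0.5,0,0,0,0.47,1],
  [-0.036,0.75,0,0,0,0.7,1],
  [-0.036,0.944,0,0,0,0.93,1],
  [-0.036,0.944,0,0,0,0.996,1],
  [-0.036,0.944,0,0,0,0.996,1],
  [-0.036,0.944,0,0,0,0.996,1],
])

```text
t: 26.72
position: [0.514, 0.007, 0.1204]
tcp_rot: [-0.677, 1.464, 0.673]
contact_force: [-0.7, -0.1, -0.2]
grip_width: 0.0911
```

```bash
python3 -c "
from h import *
st,T=rep(np.array([.5287,-.0073]),np.radians(-40.5)); print(st['joint_positions'].round(2)); s=save('wrist','w18')"
```

```text
t 26.73 pos [0.514  0.007  0.1204] local mm [-20.5   1.3 120.4] F [-0.7 -0.1 -0.2] w 0.0911
x [ 0.    -0.003 -1.   ] y [-0.761  0.649 -0.002] yaw z 49.52 tilt 0.18
[-0.03  0.23  2.15 -0.    0.76 -0.89]
```

View pics/w18.png

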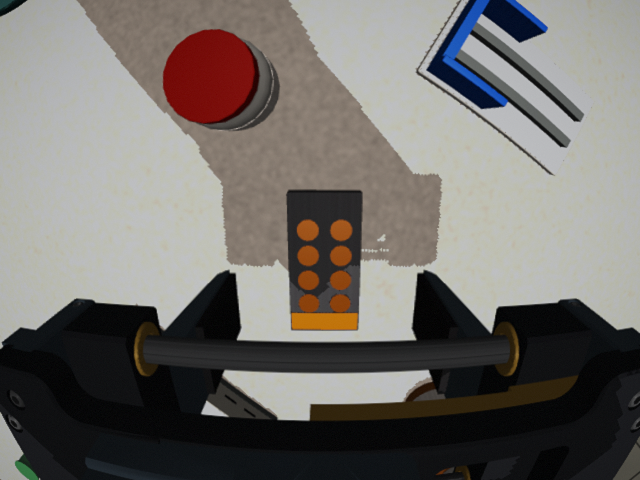

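```bash
python3 - <<'E'
from h import *
s=load('w18'); hsv=cv2.cvtColor(s['img'],cv2.COLOR_RGB2HSV)
m=cv2.inRange(hsv,np.array((3,140,50)),np.array((15,255,255))); k=np.zeros_like(m); k[215:312,290:360]=255; m&=k
n,lab,stt,cen=cv2.connectedComponentsWithStats(m); ok=[i for i in range(1,n) if stt[i,4]>60]; C=wonz(s,cen[ok],.012); print(len(ok),(C[:,:2]*1000).round(1).tolist())
mm=C[:,:2].mean(0);v=np.linalg.svd(C[:,:2]-mm)[2][0]; y=np.degrees(np.arctan2(v[1],v[0])); print(mm,y)
st=arm.state(); T=Rn.from_rotvec(st['tcp_rot']).as_matrix(); d=mm-st['position'][:2]; print('wells rel TCP: along tool y',d@T[:2,1],'along tool z',d@T[:2,2])
e=wonz(s,[(325,191)],.012)[0,:2]-st['position'][:2]; print('-x edge',e@T[:2,1])
E
```

```text
8 [[498.1, 1.6], [515.0, 21.4], [514.0, -12.1], [531.0, 7.7], [530.0, -25.9], [546.9, -6.0], [546.0, -39.4], [562.9, -19.7]]
[ 0.53048969 -0.00904961] -40.59942476844396
wells rel TCP: along tool y -0.023026290662578573 along tool z -0.0013713406437606285
-x edge 0.03912059939343761
```

Call:
play_rows([
  [-0.011,-0.013,-0.45,0,0,0,1],
  [-0.011,-0.013,-0.96,0,0,0,1],
  [-0.011,-0.013,-0.96,0,0,0,1],
])

```text
t: 27.15
position: [0.5109, 0.0058, 0.0418]
tcp_rot: [-0.676, 1.468, 0.675]
contact_force: [-0.3, -0.1, 0.8]
grip_width: 0.0914
```

Call:
play_rows([
  [0,0,-0.25,0,0,0,1],
  [0,0,-0.42,0,0,0,1],
  [0,0,-0.5,0,0,0,1],
  [0,0,-0.51,0,0,0,1],
  [0,0,-0.51,0,0,0,1],
])

```text
t: 27.78
position: [0.513, 0.0059, 0.0034]
tcp_rot: [-0.679, 1.463, 0.673]
contact_force: [0.2, -0.6, -0.8]
grip_width: 0.0908
```

Call:
play_rows([
  [0,0,-0.015,0,0,0,1],
  [0,0,-0.015,0,0,0,-1],
  [0,0,-0.015,0,0,0,-1],
  [0,0,-0.015,0,0,0,-1],
  [0,0,-0.015,0,0,0,-1],
], squeeze=45)

```text
t: 28.4
position: [0.5127, 0.0059, 0.0018]
tcp_rot: [-0.678, 1.464, 0.674]
contact_force: [-0.6, -0.5, 0.7]
grip_width: 0.0575
```

Call:
play_rows([
  [0,0,0.1,0,0,0,-1],
  [0,0,0.4,0,0,0,-1],
  [0,0,0.8,0,0,0,-1],
  [0,0,1,0,0,0,-1],
  [0,0,1,0,0,0,-1],
])

```text
t: 29.02
position: [0.5133, 0.0059, 0.0826]
tcp_rot: [-0.679, 1.462, 0.673]
contact_force: [-0.7, -0.7, -2.7]
grip_width: 0.058
```

```bash
python3 - <<'E'
from h import *
st,T=rep(np.array([.5147,.2105]),np.radians(198.9)); s=save('wrist','w19')
s=save('side','s19'); cv2.imwrite('pics/s19z.png',cv2.resize(s['img'][180:290,270:420],None,fx=5,fy=5)[:,:,::-1])
E
```

```text
t 29.02 pos [0.5133 0.0059 0.0826] local mm [ 67.6 193.1  82.6] F [-0.7 -0.7 -2.7] w 0.058
x [ 0.003 -0.003 -1.   ] y [-0.762  0.648 -0.004] yaw z 49.6 tilt 0.23
```

View pics/s19z.png

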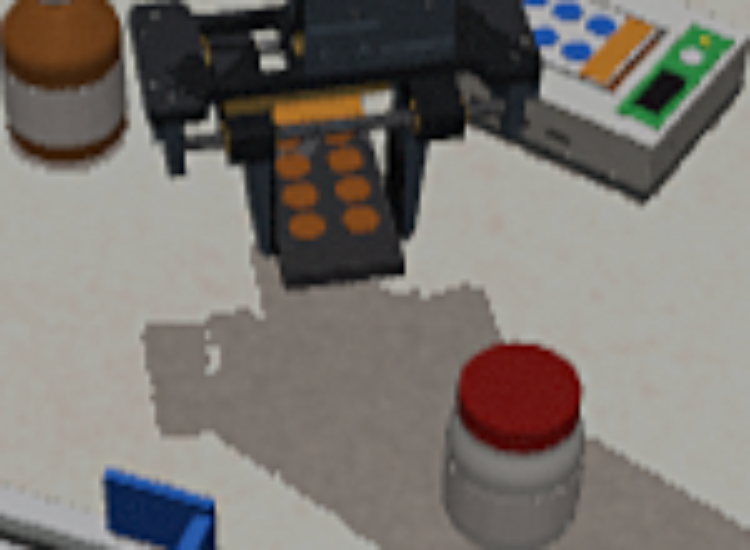

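View pics/w19.png

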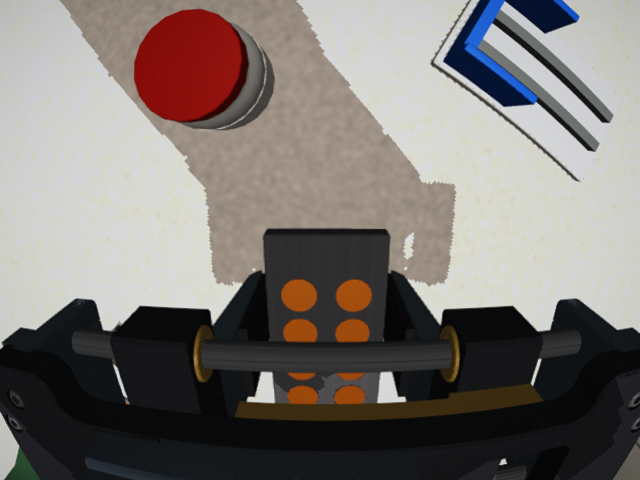

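Held well. I'll carry it to the stand while turning by -120.7°, raising first to clear the jar.

Call:
play_rows([
  [0,0.1,0.3,0,0,-0.1,-1],
  [0.03,0.3,0.5,0,0,-0.3,-1],
  [0.06,0.5,0.5,0,0,-0.5,-1],
  [0.09,0.75,0.5,0,0,-0.73,-1],
  [0.09,0.88,0.5,0,0,-0.894,-1],
])

```text
t: 29.75
position: [0.5193, 0.0771, 0.1205]
tcp_rot: [-0.127, 1.571, 0.123]
contact_force: [0.9, 0.1, -2.6]
grip_width: 0.0576
```

Call:
play_rows([
  [0.02,0.22,0,0,0,-0.22,-1],
  [0.04,0.44,0,0,0,-0.45,-1],
  [0.06,0.66,0,0,0,-0.68,-1],
  [0.09,0.88,0,0,0,-0.894,-1],
])

```text
t: 30.25
position: [0.5264, 0.1471, 0.1203]
tcp_rot: [0.425, 1.533, -0.429]
contact_force: [-0.3, 0.7, -2.4]
grip_width: 0.0576
```

Call:
play_rows([
  [0.02,0.22,0,0,0,-0.22,-1],
  [0.04,0.44,0,0,0,-0.45,-1],
  [0.06,0.66,0,0,0,-0.68,-1],
  [0.09,0.88,0,0,0,-0.894,-1],
  [0.09,0.88,0,0,0,-0.894,-1],
  [0.09,0.88,0,0,0,-0.894,-1],
  [0.09,0.88,0,0,0,-0.894,-1],
])

```text
t: 31.12
position: [0.5341, 0.2165, 0.1214]
tcp_rot: [0.961, 1.351, -0.963]
contact_force: [-0.8, -0.7, -2.3]
grip_width: 0.0574
```

```bash
python3 - <<'E'
from h import *
st,T=rep(np.array([.5147,.2105]),np.radians(198.9)); s=save('wrist','w20')
s=save('side','s20'); cv2.imwrite('pics/s20z.png',cv2.resize(s['img'][210:330,210:360],None,fx=5,fy=5)[:,:,::-1])
E
```

```text
t 31.12 pos [0.5341 0.2165 0.1214] local mm [-20.3   0.6 121.4] F [-0.8 -0.7 -2.3] w 0.0574
x [-0.003  0.001 -1.   ] y [ 0.946  0.326 -0.003] yaw z -71.0 tilt 0.2
```

View pics/s20z.png

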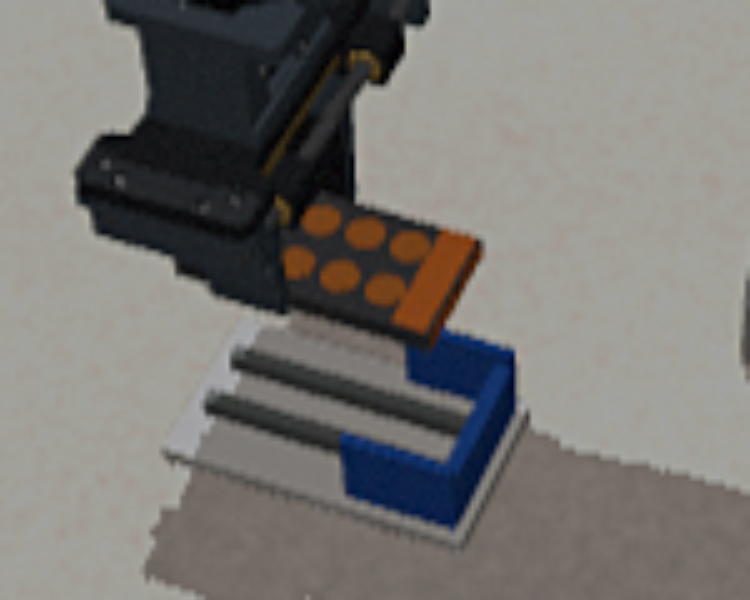

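View pics/w20.png

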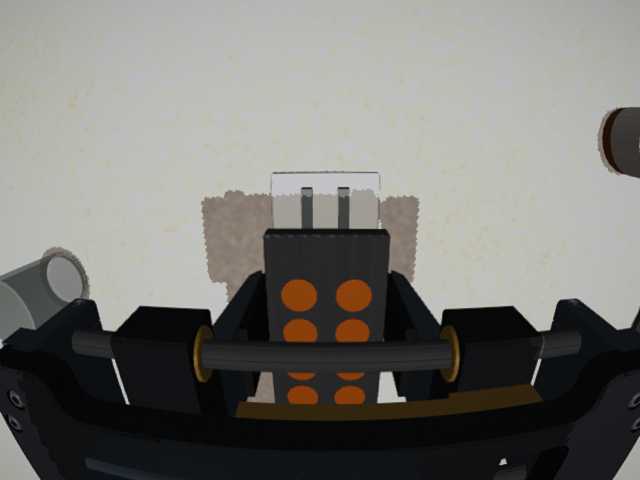

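```bash
python3 - <<'E'
from h import *
s=load('w20'); st=arm.state(); T=Rn.from_rotvec(st['tcp_rot']).as_matrix(); p=st['position']
g=cv2.cvtColor(s['img'],cv2.COLOR_RGB2GRAY); print(g[224:242,326], g[166:180,326],g[182,262:280],g[182,372:386])
for r in (231,236):
    d=wonz(s,[(326,r)],p[2]-.0018+.012)[0,:2]-p[:2]; print(r,'edge along tool y',d@T[:2,1])
f=frame(np.array([.5147,.2105]),np.radians(198.9))
for uv in((271,173),(326,173),(380,173),(271.5,185),(380,185)): print(uv,(f(wonz(s,[uv],.01)[0])*1000).round(1))
hsv=cv2.cvtColor(s['img'],cv2.COLOR_RGB2HSV); m=cv2.inRange(hsv,np.array((3,140,50)),np.array((15,255,255))); k=np.zeros_like(m); k[275:316,275:380]=255; m&=k
n,lab,stt,cen=cv2.connectedComponentsWithStats(m); ok=[i for i in range(1,n) if stt[i,4]>100]
C=wonz(s,cen[ok],p[2]+.0102)[:,:2]-p[:2]; print('first wells',C@T[:2,1],C@T[:2,2])
E
```

```text
[156 157 158 140  97  27  14  18  17  20  34  40  38  38  38  40  39  38] [193 194 194 192 163 113 114 164 195 196 194 194 195 195] [193 193 192 192 193 193 194 193 176 154 167 192 196 194 194 194 195 194] [194 194 195 195 195 195 192 153 171 191 194 192 193 192]
231 edge along tool y 0.040405158949110724
236 edge along tool y 0.03806491323680319
(271, 173) [-73.9 -42.   10. ]
(326, 173) [-73.6   0.3  10. ]
(380, 173) [-74.1  41.7  10. ]
(271.5, 185) [-64.6 -41.8  10. ]
(380, 185) [-64.7  41.9  10. ]
first wells [0.0087258  0.00871783] [-0.01282212  0.01339525]
```

Call:
play_rows([
  [0.012,0.012,-0.3,0,0,0,-1],
  [0.012,0.012,-0.65,0,0,0,-1],
  [0.012,0.012,-0.72,0,0,0,-1],
  [0.012,0.012,-0.72,0,0,0,-1],
  [0.012,0.012,-0.72,0,0,0,-1],
])

```text
t: 31.85
position: [0.5359, 0.2183, 0.0652]
tcp_rot: [0.963, 1.35, -0.963]
contact_force: [0.6, -0.3, -2.4]
grip_width: 0.0574
```

```bash
python3 - <<'E'
from h import *
st,T=rep(np.array([.5147,.2105]),np.radians(198.9)); s=save('wrist','w21')
s=save('side','s21'); cv2.imwrite('pics/s21z.png',cv2.resize(s['img'][210:330,210:360],None,fx=5,fy=5)[:,:,::-1])
E
```

```text
t 31.85 pos [0.5359 0.2183 0.0652] local mm [-22.6  -0.5  65.2] F [ 0.6 -0.3 -2.4] w 0.0574
x [-0.001  0.002 -1.   ] y [ 0.946  0.324 -0.001] yaw z -71.09 tilt 0.13
```

View pics/s21z.png

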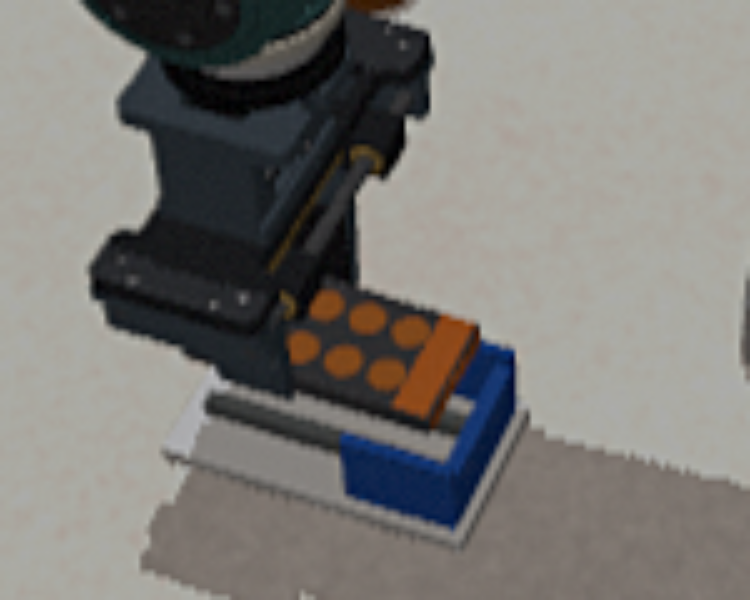

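Aligned over the slot, so I'll lower in.

Call:
play_rows([
  [-0.009,-0.009,-0.12,0,0,0,-1],
  [-0.009,-0.009,-0.27,0,0,0,-1],
  [-0.009,-0.009,-0.4,0,0,0,-1],
  [-0.009,-0.009,-0.5,0,0,0,-1],
  [-0.009,-0.009,-0.52,0,0,0,-1],
  [-0.009,-0.009,-0.52,0,0,0,-1],
])

```text
t: 32.7
position: [0.5346, 0.2174, 0.0225]
tcp_rot: [0.963, 1.351, -0.964]
contact_force: [0.1, -0.2, -2.8]
grip_width: 0.0577
```

Call:
play_rows([
  [0,0,-0.015,0,0,0,-1],
  [0,0,-0.02,0,0,0,-1],
  [0,0,-0.02,0,0,0,-1],
])

```text
t: 33.08
position: [0.5349, 0.2175, 0.0218]
tcp_rot: [0.963, 1.35, -0.963]
contact_force: [-3.3, -1.2, 8.2]
grip_width: 0.0576
```

The plate is seated on the ribs. I'll release and retreat.

Call:
play_rows([
  [0,0,0.005,0,0,0,-1],
  [0,0,0.005,0,0,0,0.4],
  [0,0,0.005,0,0,0,1],
  [0,0,0.005,0,0,0,1],
  [0,0,0.1,0,0,0,1],
  [0,0,0.5,0,0,0,1],
  [0,0,1,0,0,0,1],
  [0,0,1,0,0,0,1],
])

```text
t: 34.08
position: [0.5364, 0.218, 0.1042]
tcp_rot: [0.966, 1.348, -0.96]
contact_force: [-0.1, 1.2, -0.2]
grip_width: 0.091
```

Call:
play_rows([
  [-0.3,-0.1,0.5,0,0,0,1],
  [-0.7,-0.2,1,0,0,0,1],
  [-0.9,-0.25,1,0,0,0,1],
  [-0.9,-0.25,1,0,0,0,1],
  [-0.9,-0.25,1,0,0,0,1],
])

```text
t: 34.7
position: [0.4627, 0.1974, 0.18]
tcp_rot: [0.962, 1.351, -0.965]
contact_force: [-0.1, 0.6, 0.1]
grip_width: 0.0912
```

```bash
python3 - <<'E'
from h import *
S=np.array([.5147,.2105]); st,T=rep(S,np.radians(198.9)); s=save('wrist','w22')
q=save('side','s22'); cv2.imwrite('pics/s22z.png',cv2.resize(q['img'][110:330,210:450],None,fx=3.2,fy=2.7)[:,:,::-1]); t=save('top','t22')
cv2.imwrite('pics/t22z.png',t['img'][:,:,::-1])
hsv=cv2.cvtColor(s['img'],cv2.COLOR_RGB2HSV); m=cv2.inRange(hsv,np.array((3,140,40)),np.array((26,255,255))); k=np.zeros_like(m); k[90:265,280:375]=255; m&=k
n,lab,stt,cen=cv2.connectedComponentsWithStats(m); ok=[i for i in range(1,n) if stt[i,4]>60]; print([int(stt[i,4]) for i in ok]); f=frame(S,np.radians(198.9)); C=wonz(s,cen[ok],.032)
for c in C: print((f(c)*1000).round(1))
E
```

```text
t 34.7 pos [0.4627 0.1974 0.18  ] local mm [ 53.4  -4.4 180. ] F [-0.1  0.6  0.1] w 0.0912
x [-0.004  0.001 -1.   ] y [ 0.946  0.324 -0.004] yaw z -71.09 tilt 0.23
[311, 306, 312, 309, 315, 317, 1818]
[-30.6 -13.   32. ]
[-30.7  13.   32. ]
[ -9.6 -13.1  32. ]
[-9.6 12.9 32. ]
[ 11.7 -13.3  32. ]
[11.7 12.9 32. ]
[43.8 -0.3 32. ]
```

View pics/w22.png

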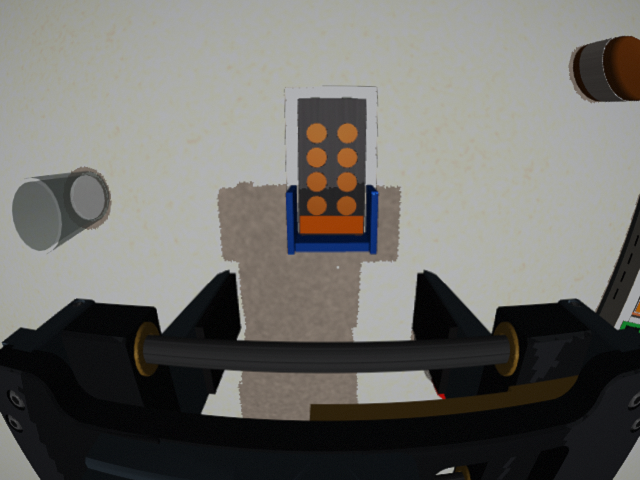

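View pics/s22z.png

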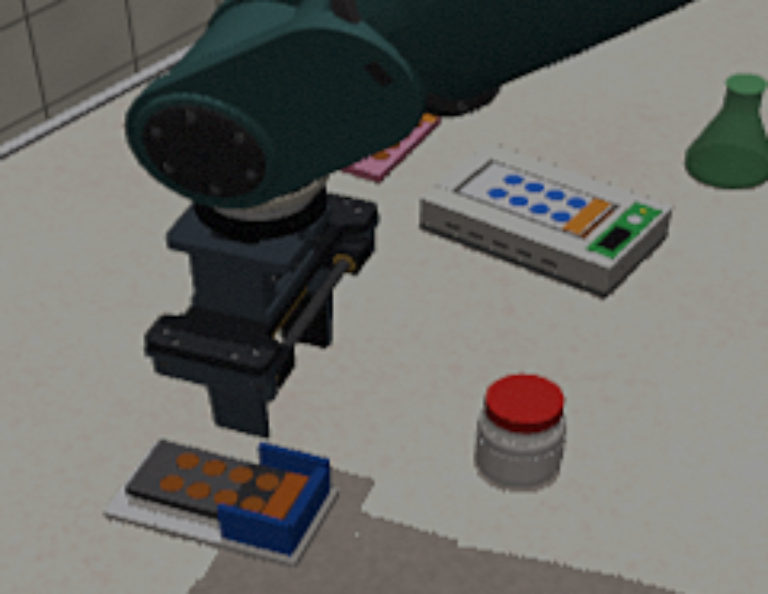

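View pics/t22z.png

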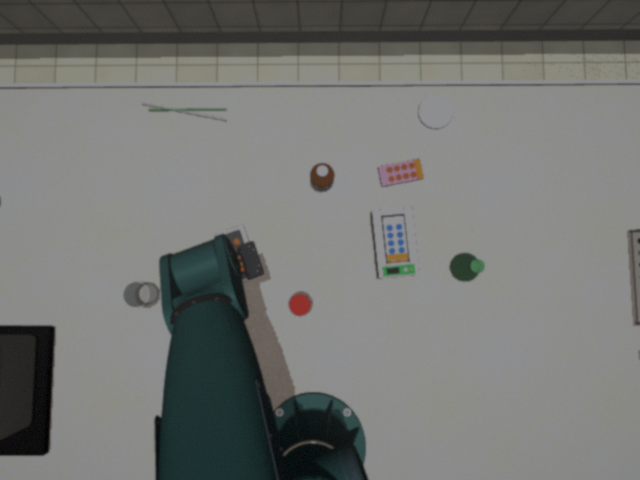

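The dark plate is within about 1 mm of the stand seat and the pale plate is flush. The bystanders are at the same pixels as at the start. I'll hand the job in.

```bash
python3 -c "
from h import *
print(arm.sign_off())"
```

```text
the job is handed in; nothing more can be done
None
```

The swap is done and I handed the job in at about 35 s of the 72 s allowed; the hand-in gave no verdict.

- **Moves:** I tipped the dark plate up in the heater, lifted it out and laid it flat on the bench. I then loaded the pale plate onto the tipped floor and pressed it flush. Finally I re-gripped the dark plate from its other end and parked it on the stand, orange end between the blue walls.
- **Pale plate:** its centre measured about 1.3 mm from the heater seat, with its top at 42 mm. Its slope was about 0.003 rad along the heater. The noisy cross-wise fit gave 0.027 rad, still under the 0.05 limit.
- **Dark plate:** its centre measured about 1 mm from the stand seat and in line with the stand's axis. I did not fit its tilt on the stand; it looked flat in the side view.
- **Surroundings:** the bottle, beaker, flask and jar are at the same spots in the top view as at the start, and the gripper is open and clear of everything.
- **Disagreement:** two wrist views put the dark plate on the bench about 2 mm apart. I settled its position with a third view just before gripping.
- **Highest force:** about 44 N in total on the fingertips, when the pressed plate reached the rocker's stop.

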